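# Brake the plywood drawer, load the leaf dish, release and close

## Robot

A 7-joint arm with a two-finger parallel gripper is mounted at the origin on the work surface. World frame = base frame: x ahead of the robot, y to its left, z up, the work surface at z = 0. Lengths are in m, angles in rad, forces in N, time in s.
With the tool pointing down it reaches from about 0.35 to 0.9 m from the base axis. Payload 8.1 kg.
Tool frame: the origin (TCP) lies at the very end of the fingers, on their centre line; the grasp point (between the pads) lies 19 mm behind it; z points along the fingers, y is the direction in which the jaws open and shut (so a half turn about z gives the same grasp; the last joint's range is limited). The gripper opens to 92 mm and grips with 3 to 60 N. Pads are 19 mm wide; open, the fingers measure 130 mm over their backs; the gripper's body (75 mm by 190 mm) begins 47 mm behind the grasp point.
Start: joints at [-1.343, 0.434, 0.025, 1.573, -0.012, 1.134, -0.075], TCP at [0.203, 0.591, 0.227] pointing down, gripper open.
Joint ranges: [-2.62, 2.62], [-0.44, 2.09], [-1.27, 1.32], [0.08, 2.57], [-1.32, 4.46], [0.12, 2], [-2.74, 2.74]. Speed limits (rad/s): [2.22, 2.22, 3.01, 3.01, 3.14, 3.14, 3.14].

## Interface

Orientations are given as a rotation vector (axis times angle).
In Python, from cell import observe, get_image, sign_off gives the robot as it stands.
- The arm moves only by the tool arm_command, never from a script. Its argument "deltas" is a list of rows, each an object with "xyz": the shift along the tool's x, y, z in cm, a list of three; "turn": the turn about the tool's z in degrees; "jaw": the closure in counts, from 0 (fully open) to 255 (shut). A call has 1 to 5 rows; each row is the pose to reach, as a shift and turn from the pose measured when the call began, along the tool's axes at that moment; what a row does not reach only later rows make up. A row lasts 1/12 s, in which the tool goes at most 41.7 mm and 7.16 degrees, less where a joint would pass 70% of its speed; a pose out of reach is approached as far as the arm can. A call with a gripper value outside its range is refused whole. The fingers move at their own pace and stop on an object; "force" is the grip in N (left out, the last holds). Time passes only in rows, so rows that repeat a pose let the fingers close. It gives the time, the measured TCP pose, the force and the opening at its end, in the units of the state.
- observe(): the state, without advancing time (a new reading comes with each control period).
- get_image(name): name is "scene" or "top" or "wrist"; returns a dict with "frame" (420x560x3 uint8, red, green, blue), "depth" (420x560 float32, m along the optical axis (not along the pixel's ray), 0 where there is no reading), "camera_matrix" (3x3 intrinsics, pixels), "cam_to_world" (4x4, takes a point from camera to world coordinates). Camera axes: x right, y up, looking along -z (the intrinsics and any distortion apply to the point x, -y, -z); pixel columns grow to the right and rows downward; lengths in m; the calibration is good to about 2 mm. The wrist camera is an equidistant fisheye: a pixel r from the principal point sees the ray r / f radians off the axis. A picture is of the moment at which its call begins.
- sign_off(): hands the job in, once; it reports no verdict.
The state is a dict: "clock": time; "joints": joint angles; "dq": joint speeds; "joint_efforts": joint torques, N m; "position": TCP position; "ee_rot": TCP orientation; "force": force on the tool from outside, world axes, zero at the start; "ft_torque": the same for the moment, N m; "width": opening from 0.0 (shut) to 1.0 (fully open).
Only numpy, scipy, OpenCV 4.12 (cv2) and the standard library are available. Lean on these libraries where they do the work, as an engineer would, in place of code of your own. Each camera call takes 0.05 s, during which the arm holds its last target.

## Task

Pull the brake lever on the plywood drawer cabinet up to its third notch (the green mark) and let go, so that the brake holds the open drawer; then take the leaf-shaped ceramic soap dish and set it down gently, upright, flat on the bare drawer floor beside the orange mold, without squeezing it hard or dropping it. After that press the red release button so that the lever drops all the way down, and only then push the drawer fully home. Leave the pot, the acrylic box, the mug, the jar and the spatula where they are.

Things in the scene. Friction and masses are not known exactly. Their poses are not given: they have to be found in the camera images.
- cabinet: Low birch plywood cabinet, 300 deep x 370 wide x 90 mm high, fixed to the counter. Origin: middle of its lower front edge, on the counter; x points into the cabinet, y left seen from the robot, z up. On its top, 45 mm behind the front edge, stands the brake: lever and red button in a line along y. Spice tins stand at the rear of its top (from x = 190 mm, to z = 170 mm).
- drawer (a joint): How far the drawer stands out along the cabinet's -x, m: 0 fully home, 0.2 end of travel; about 1.5 N friction with the brake off. Front panel 370 wide, z 10 to 80 mm over the counter, 12 mm thick. Inner floor 18 mm, 12 mm side walls up to 62 mm over the counter, 311 mm inside width. Its left half holds a fixed orange honeycomb mold, 150 x 125 x 12 mm.
- bay (a point): Point on the drawer's inner floor in the middle of the bare right half, 80 mm behind the inner face of the front panel; moves with the drawer, axes as the cabinet's. The bare floor reaches 95 mm to its left (the mold) and 80 mm to its right (the side wall).
- push_spot (a point): Centre of the dark push plate, 90 x 22 mm, on the outer face of the drawer's front panel, right of the middle, 66 mm over the counter and 14 mm below the panel's upper edge; push here along the cabinet's +x. Moves with the drawer, axes as the cabinet's.
- brake (a joint): Lever angle, rad: 0 fully down (the lever points along the cabinet's -y, 0.10 rad above level), growing upward to 1.22. A ratchet holds it at about 0.21, 0.43, 0.64, 0.86, 1.08 (notches 1 to 5; third at the green mark of the white quadrant); each catches 0.04 rad beyond. Let go in between, it drops to the lower notch. Pulling takes about 12 N. Pressing the red button lets it drop to 0.
- lever_hinge (a point): Hinge of the brake lever, 150 mm over the counter; the hinge line runs along x of this point (the cabinet's x). Fixed to the cabinet.
- lever_grip (a point): Middle of the lever's black round grip (25 mm diameter), 130 mm from the hinge; the grip reaches 43 mm further outward and inward. Moves with the lever. Can be pinched from above, fingers closing along the cabinet's x, and led on its arc.
- release (a joint): Travel of the red release button, m: 0 is out, 0.008 fully down. The pawl lets go beyond about 0.003; fully down takes about 4 N. Hold it down until the lever has dropped (about 1 s).
- button_top (a point): Centre of the upper face of the red release button, 28 mm diameter, pointing up, 165 mm over the counter, on a black tower 57 mm to the left of the lever's hinge. Moves with the button.
- dish: Pale green leaf-shaped ceramic soap dish, 116 long with stem x 60 wide x 24 mm high, 5 mm walls, about 0.22 kg. Origin: centre of its underside; x along the leaf to its tip (55 mm ahead; stem end 61 mm behind), z up. Its side walls are straight and parallel, 60 mm apart outside, from x = -23 to +19 mm: grip there across y. Fragile: grip with 20 to 30 N, set down slowly.
- acrylic_box: Clear acrylic box with lid, 122 x 92 x 64 mm, a cork block in it; bystander. Origin: centre of its underside. Its place and the dish's are swapped in some starts.
- pot: Steel pot, 170 mm diameter (216 mm over its two handles), 105 mm high, with a thermometer probe clipped to its rim (up to 170 mm high); bystander. Origin: centre of its underside.
- mug: Blue ceramic mug, 80 mm diameter, 90 mm high; bystander. Origin: centre of its underside.
- jar: Jar, 66 mm diameter, 110 mm high; bystander. Origin: centre of its underside.
- spatula: Wooden-handled spatula, 200 mm long, lying on the counter; bystander.

How it is judged:
By the outcome, as a careful person would: the job done as asked, in the order asked, and still so for the second after the job is handed in, with the robot touching nothing.
It also fails if it takes over 72 s, if anything falls off the work surface, if the arm or the gripper's body presses on something with over 40 N, if the wrist force passes 120 N, or if a joint passes its speed limit or range.

## Working session

There is one attempt and no reset: what is moved stays moved. The work goes in short steps, Python scripts to look and compute and a tool call to move; the robot and the scene stay as the last step left them, time stands still between calls to the robot, and variables do not carry over. Pictures are saved under pics/ and viewed, and the job is handed in when it is done.

Besides the shell and the picture viewer there is one more tool, called after "Request:" as name([rows], argument=value, ...), one row to a line, values as JSON. arm_command: Moves the arm, as the interface text tells. Its arguments: {"type":"object","properties":{"deltas":{"type":"array","items":{"type":"object","properties":{"xyz":{"type":"array","items":{"type":"number"}},"turn":{"type":"number"},"jaw":{"type":"number"}}}},"force":{"type":"number"}},"required":["deltas"]}

```bash
mkdir -p pics; ls
cat > h.py <<'E'
import numpy as np, cv2
from cell import observe, get_image, sign_off
def save(n,f):
    im=get_image(n); cv2.imwrite('pics/'+f,im['frame'][:,:,::-1]); np.savez('pics/'+f[:-4]+'.npz',**im); return im
def pt(im,u,v,d=None):
    K=im['camera_matrix']; d=im['depth'][v,u] if d is None else d
    p=np.array([(u-K[0,2])/K[0,0]*d,-(v-K[1,2])/K[1,1]*d,-d,1]); return (im['cam_to_world']@p)[:3]
def cloud(im):
    K=im['camera_matrix'];d=im['depth'];v,u=np.mgrid[:420,:560]
    P=np.stack([(u-K[0,2])/K[0,0]*d,-(v-K[1,2])/K[1,1]*d,-d,np.ones_like(d)],-1)
    return (P@im['cam_to_world'].T)[...,:3]
E
python3 - <<'E'
from h import *
o=observe()
for k,v in o.items(): print(k,np.round(v,3))
for n in ['scene','top','wrist']:
    im=save(n,n+'0.png'); print(n,im['camera_matrix'].round(1).tolist(),im['cam_to_world'].round(3).tolist())
E
```

```text
pics
clock 0.0
joints [-1.343  0.435  0.025  1.574 -0.012  1.134 -0.075]
dq [ 0.    -0.    -0.001  0.001  0.001  0.    -0.   ]
joint_efforts [ 0.0000e+00 -6.6783e+01  9.8500e-01 -3.1447e+01 -6.1000e-02  4.2000e-02
  0.0000e+00]
position [0.203 0.591 0.226]
ee_rot [-5.170e-01 -3.099e+00  3.000e-03]
force [0.421 1.632 0.519]
ft_torque [-0.059  0.008 -0.053]
width 1.004
scene [[436.2, 0.0, 276.5], [0.0, 436.2, 206.1], [0.0, 0.0, 1.0]] [[0.1, -0.73, 0.676, 1.314], [0.995, 0.071, -0.071, -0.118], [0.004, 0.679, 0.734, 0.989], [0.0, 0.0, 0.0, 1.0]]
top [[415.6, 0.0, 272.6], [0.0, 415.6, 211.9], [0.0, 0.0, 1.0]] [[0.027, 0.994, -0.103, 0.442], [-1.0, 0.026, -0.012, -0.042], [-0.01, 0.103, 0.995, 1.252], [0.0, 0.0, 0.0, 1.0]]
wrist [[325.2, 0.0, 276.4], [0.0, 325.2, 203.5], [0.0, 0.0, 1.0]] [[0.325, -0.915, -0.238, 0.138], [0.946, 0.314, 0.084, 0.612], [-0.002, -0.253, 0.968, 0.384], [0.0, 0.0, 0.0, 1.0]]
```

View pics/scene0.png

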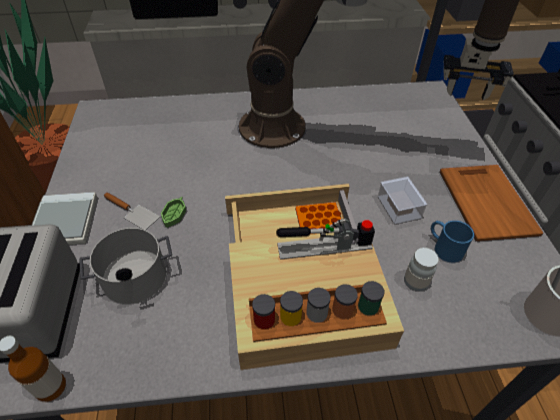

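View pics/top0.png

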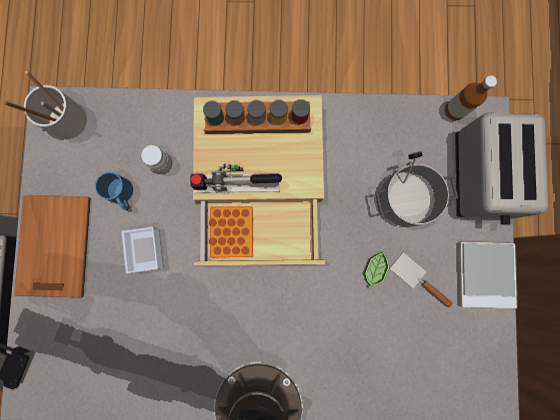

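View pics/wrist0.png

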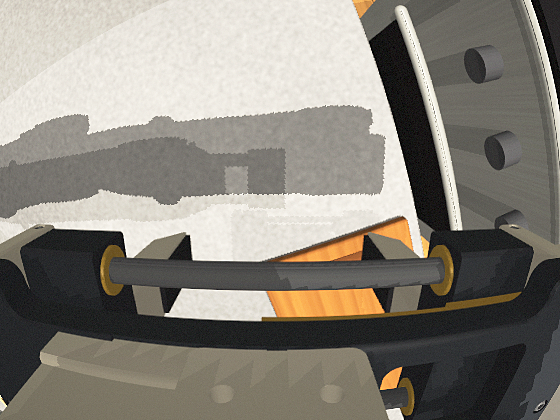

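The top view shows the cabinet at (194–324, 95–200), the lever's black grip around (265,179), the red button at (198,181), the dish at (376,269) and the pot at (417,195). The scene view shows the same from the far side: the grip at (293,232), the button at (367,226).

Run:
```python
from h import *
for n in ['top','scene']:
    im=dict(np.load(f'pics/{n}0.npz')); P=cloud(im); f=im['frame']; hsv=cv2.cvtColor(f,cv2.COLOR_RGB2HSV)
    print(n)
    pts={'top':dict(cabFL=(198,196),cabFR=(320,196),panL=(198,263),panR=(320,263),floor=(285,235),grip0=(255,180),grip1=(278,180),grip=(266,180),btn=(197,180),dish=(376,269),pot=(445,175),counter=(340,330)),
     'scene':dict(grip=(293,232),btn=(367,224),cabFR=(234,246))}[n]
    for k,(u,v) in pts.items(): print(k,pt(im,u,v).round(4))
    def blob(name,m):
        m=m.astype(np.uint8); c,l,s,ce=cv2.connectedComponentsWithStats(m)
        for i in np.argsort(-s[1:,4])[:2]+1:
            q=P[l==i]; q=q[np.isfinite(q).all(1)]
            print(name,s[i].tolist(),'med',np.median(q,0).round(4),'min',np.percentile(q,2,0).round(4),'max',np.percentile(q,98,0).round(4))
    H,S,V=hsv[...,0],hsv[...,1],hsv[...,2]
    blob('green',(H>40)&(H<75)&(S>70)&(P[...,2]<.06)&(P[...,2]>-0.02))
    blob('red',((H<5)|(H>174))&(S>180)&(P[...,2]>.12)&(P[...,0]<.85))
    blob('black',(V<60)&(P[...,2]>.14)&(P[...,2]<.19)&(abs(P[...,1])<.2)&(P[...,0]<.7)&(P[...,0]>.4))
    blob('wood',(H>12)&(H<28)&(S>50)&(abs(P[...,2]-.09)<.008)&(abs(P[...,1])<.3))
    blob('panel',(H>12)&(H<28)&(S>50)&(abs(P[...,2]-.08)<.006)&(abs(P[...,1])<.3)&(P[...,0]<.4))
```

```text
top
cabFL [0.6011 0.1846 0.0883]
cabFR [ 0.6102 -0.1605  0.0873]
panL [0.4127 0.1775 0.0802]
panR [ 0.4221 -0.1642  0.0799]
floor [ 0.5006 -0.0656  0.0196]
grip0 [0.6372 0.0201 0.1657]
grip1 [ 0.6375 -0.0408  0.1722]
grip [ 0.6364 -0.0093  0.1741]
btn [0.6336 0.1745 0.1638]
dish [ 0.4078 -0.3375  0.0079]
pot [ 0.6976 -0.5494 -0.0022]
counter [ 0.2272 -0.234   0.0014]
green [364, 253, 25, 35, 576] med [ 0.4073 -0.3386  0.0081] min [ 0.3645 -0.3665  0.0015] max [ 0.452  -0.3045  0.0269]
red [191, 174, 11, 11, 88] med [0.6357 0.1768 0.1654] min [0.6238 0.1649 0.155 ] max [0.6469 0.1903 0.1688]
red [292, 116, 8, 6, 21] med [ 0.8172 -0.0858  0.1306] min [ 0.5905 -0.0949  0.1211] max [ 0.8253 -0.0555  0.8105]
black [250, 174, 32, 9, 247] med [ 0.6414 -0.0093  0.1731] min [ 0.6321 -0.046   0.1639] max [0.6527 0.0305 0.1794]
black [191, 174, 14, 13, 64] med [0.6268 0.1653 0.1524] min [0.6189 0.1599 0.1407] max [0.652  0.1917 0.157 ]
wood [193, 95, 131, 105, 7873] med [ 0.7287 -0.0026  0.0903] min [ 0.6006 -0.1599  0.0856] max [0.8956 0.2    0.0953]
wood [221, 167, 9, 4, 16] med [0.6805 0.111
[... 831 characters left out ...]
27  0.1561]
black [277, 227, 34, 10, 280] med [ 0.6497 -0.0078  0.1719] min [ 0.6378 -0.0444  0.162 ] max [0.6565 0.0321 0.1784]
black [320, 221, 38, 19, 217] med [0.6596 0.1131 0.1588] min [0.62   0.0586 0.1406] max [0.669  0.1505 0.1873]
wood [229, 234, 175, 121, 9550] med [ 0.7381 -0.0113  0.0901] min [ 0.6081 -0.1584  0.0859] max [0.8987 0.2026 0.0971]
wood [261, 116, 22, 6, 38] med [ 0.0727 -0.0065  0.0887] min [ 0.0632 -0.0396  0.0823] max [0.0804 0.0279 0.0972]
panel [271, 118, 14, 5, 25] med [0.0732 0.0123 0.0812] min [ 0.0641 -0.0065  0.0743] max [0.0795 0.0364 0.0853]
panel [256, 117, 4, 4, 8] med [ 0.0534 -0.0539  0.0778] min [ 0.0473 -0.0584  0.0762] max [ 0.059  -0.0492  0.0833]
```

Run:
```python
from h import *
a=cv2.imread('pics/top0.png'); cv2.imwrite('pics/topz.png',cv2.resize(a[160:290,180:400],None,fx=3.5,fy=3.5,interpolation=cv2.INTER_CUBIC))
a=cv2.imread('pics/scene0.png'); cv2.imwrite('pics/scz.png',cv2.resize(a[180:300,215:395],None,fx=4,fy=4,interpolation=cv2.INTER_CUBIC))
```

```text
(no output)
```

View pics/topz.png

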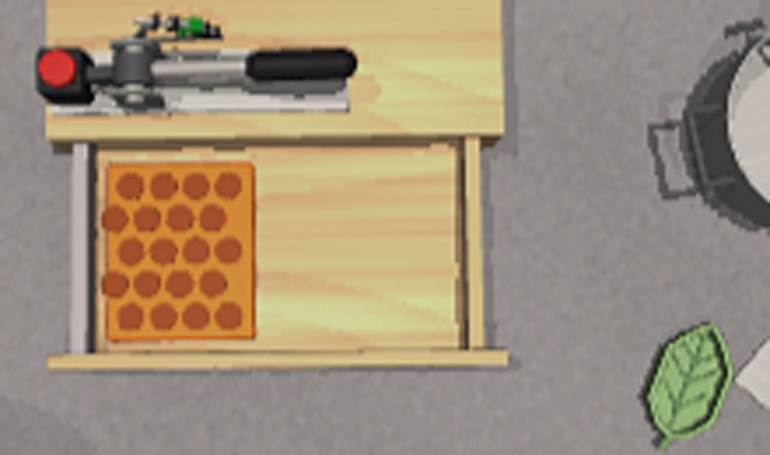

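View pics/scz.png

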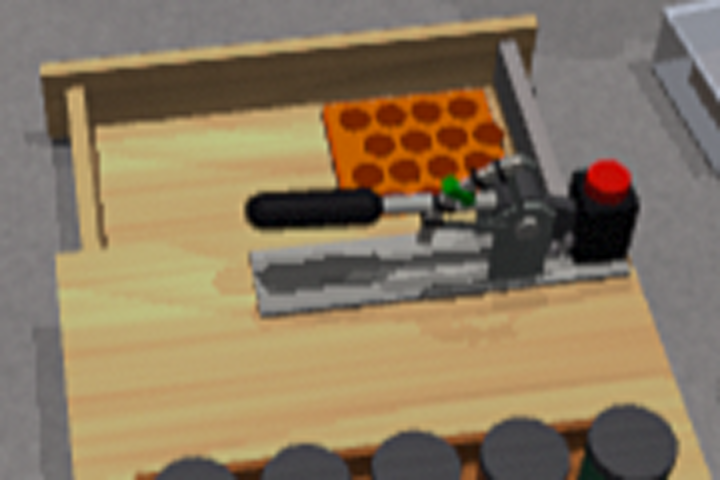

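The crops show the brake line running from the red button to the grip, the bare right half of the drawer, and the spatula blade beside the dish's right side.

Run:
```python
from h import *
for n in ['top','scene']:
    im=dict(np.load(f'pics/{n}0.npz')); P=cloud(im); hsv=cv2.cvtColor(im['frame'],cv2.COLOR_RGB2HSV);H,S,V=[hsv[...,i] for i in range(3)]
    def rect(name,m,z):
        m=m.astype(np.uint8);c,l,s,_=cv2.connectedComponentsWithStats(m);i=1+np.argmax(s[1:,4])
        v,u=np.nonzero(l==i)
        # rays onto plane z
        K=im['camera_matrix'];T=im['cam_to_world'];d=np.stack([(u-K[0,2])/K[0,0],-(v-K[1,2])/K[1,1],-np.ones(len(u))],-1)@T[:3,:3].T
        q=T[:3,3]+d*((z-T[2,3])/d[:,2])[:,None]
        r=cv2.minAreaRect(q[:,:2].astype(np.float32)); print(n,name,np.round(r[0],4),np.round(r[1],4),round(r[2],2)); print(cv2.boxPoints(r).round(3).tolist()); return q
    rect('cabtop',(abs(P[...,2]-.09)<.012)&(abs(P[...,1])<.25)&(P[...,0]>.57)&(P[...,0]<.95)&(H<32)&(H>10)&(S>50),.09)
    rect('panel',(abs(P[...,2]-.08)<.012)&(abs(P[...,1])<.25)&(P[...,0]>.38)&(P[...,0]<.5)&(V>0),.08)
    rect('mold',(H>5)&(H<16)&(S>180)&(abs(P[...,2]-.03)<.02)&(abs(P[...,1])<.25)&(P[...,0]>.38)&(P[...,0]<.62),.03)
    q=rect('dish',(H>35)&(H<85)&(S>50)&(P[...,2]<.06)&(P[...,2]>-0.02)&(P[...,0]>.2)&(P[...,1]>-.45)&(P[...,1]<-.25),.022 if n=='top' else .022)[:,:2]
    w,vv=np.linalg.eigh(np.cov(q.T)); print('pca',q.mean(0).round(4),np.degrees(np.arctan2(vv[1,1],vv[0,1])).round(1),np.sqrt(w).round(4))
    a=vv[:,1]*np.sign(vv[0,1]); b=np.array([-a[1],a[0]]); o=q.mean(0); t=(q-o)@a; s=(q-o)@b
    for k in np.arange(-.07,.07,.01):
        g=abs(t-k)<.005
        if g.any(): print('%.2f %.4f %.4f'%(k,s[g].min(),s[g].max()))
    print('t',t.min(),t.max())
im=dict(np.load('pics/top0.npz'));
for u,v in [(392,264),(396,266),(405,268),(415,275),(425,285),(435,292),(445,300),(390,258),(360,240)]: print(u,v,pt(im,u,v).round(4),im['frame'][v,u])
```

```text
top cabtop [0.7479 0.0204] [0.3014 0.3701] 2.21
[[0.5899999737739563, 0.19900000095367432], [0.6039999723434448, -0.17000000178813934], [0.906000018119812, -0.1589999943971634], [0.890999972820282, 0.210999995470047]]
top panel [0.4202 0.0082] [0.0111 0.3672] 1.57
[[0.4099999964237213, 0.19200000166893005], [0.41999998688697815, -0.17599999904632568], [0.4309999942779541, -0.17499999701976776], [0.42100000381469727, 0.19200000166893005]]
top mold [0.5066 0.094 ] [0.145  0.1241] 1.85
[[0.4320000112056732, 0.15399999916553497], [0.4359999895095825, 0.029999999329447746], [0.5809999704360962, 0.03400000184774399], [0.5770000219345093, 0.15800000727176666]]
top dish [ 0.4072 -0.3358] [0.0825 0.0814] 21.13
[[0.3540000021457672, -0.31299999356269836], [0.382999986410141, -0.3889999985694885], [0.46000000834465027, -0.35899999737739563], [0.4309999942779541, -0.28299999237060547]]
pca [ 0.4073 -0.3357] 157.3 [0.0163 0.0255]
-0.06 0.0002 0.0002
-0.05 -0.0082 0.0046
-0.04 -0.0204 0.0209
-0.03 -0.0261 0.0280
-0.02 -0.0318 0.0314
-0.01 -0.0312 0.0310
0.00 -0.0316 0.0317
0.01 -0.0309 0.0321
0.02
[... 1089 characters left out ...]

-0.04 -0.0275 0.0249
-0.03 -0.0285 0.0276
-0.02 -0.0325 0.0324
-0.01 -0.0335 0.0350
0.00 -0.0354 0.0337
0.01 -0.0344 0.0325
0.02 -0.0324 0.0304
0.03 -0.0265 0.0301
0.04 -0.0197 0.0259
0.05 -0.0159 0.0140
0.06 -0.0073 0.0014
t -0.061781507545865415 0.06032015942882441
392 264 [ 0.4236 -0.3875 -0.0018] [111 107 104]
396 266 [ 0.418  -0.3996 -0.0026] [203 196 190]
405 268 [ 0.4131 -0.4231  0.008 ] [196 190 183]
415 275 [ 0.3931 -0.4543  0.0022] [189 183 177]
425 285 [ 0.3654 -0.4794  0.0141] [134  85  52]
435 292 [ 0.3465 -0.5056  0.0213] [148  94  60]
445 300 [ 0.3241 -0.5353  0.0185] [145  92  58]
390 258 [ 0.4413 -0.381   0.    ] [143 137 135]
360 240 [ 0.4925 -0.291   0.0016] [147 142 140]
```

Run:
```python
from h import *
a=cv2.imread('pics/top0.png'); b=cv2.imread('pics/scene0.png')
cv2.imwrite('pics/dz.png',np.hstack([cv2.resize(a[240:300,350:420],(400,343),interpolation=cv2.INTER_CUBIC),cv2.resize(b[180:240,140:210],(400,343),interpolation=cv2.INTER_CUBIC)]))
```

```text
(no output)
```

View pics/dz.png

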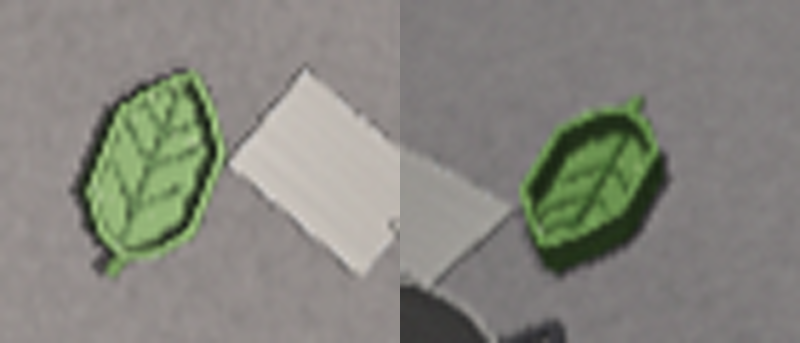

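```bash
cat >> h.py <<'E'
from scipy.spatial.transform import Rotation as R
def plan(p,yaw=None,n=None):
    o=observe(); T=R.from_rotvec(o['ee_rot']).as_matrix(); d=T.T@(np.array(p)-o['position'])*100
    y0=np.degrees(np.arctan2(T[1,1],T[0,1])); t=0
    if yaw is not None: t=-((yaw-y0+90)%180-90)
    print('t=%.2f pos %s yaw %.2f tilt %.4f j %s'%(o['clock'],np.round(o['position'],4),y0,T[2,2],np.round(o['joints'],2)),'F',np.round(o['force'],1),'w',round(float(o['width']),3))
    print('delta cm',d.round(2),'turn %.2f'%t,'rows>=%.1f'%max(np.linalg.norm(d)/4.17,abs(t)/7.16))
YAW=2.1
import math
ex=np.array([math.cos(math.radians(YAW)),math.sin(math.radians(YAW)),0]); ey=np.array([-ex[1],ex[0],0])
HINGE=np.array([.638,.120,.150])
def arc(br,r=.14,off=-.013):
    f=br+.10; return HINGE-ey*r*math.cos(f)+np.array([0,0,r*math.sin(f)+off])
E
python3 -c "
from h import *
plan(arc(0)+[0,0,.11],YAW)"
```

```text
t=0.15 pos [0.2029 0.5907 0.2261] yaw 71.04 tilt -1.0000 j [-1.34  0.44  0.02  1.57 -0.01  1.13 -0.08] F [0.3 0.3 0.6] w 0.997
delta cm [-61.45 -43.39  -3.43] turn 68.94 rows>=18.1
```

Request:
arm_command([
  {"xyz": [-3,-2.1,-0.7],"turn": 3.5,"jaw": 0},
  {"xyz": [-6,-4.2,-1.4],"turn": 7,"jaw": 0},
  {"xyz": [-9.2,-6.5,-2.1],"turn": 10.5,"jaw": 0},
  {"xyz": [-12.3,-8.7,-2.8],"turn": 14,"jaw": 0},
  {"xyz": [-15.4,-10.8,-3.4],"turn": 17.2,"jaw": 0},
])

```text
clock: 0.57
position: [0.3142, 0.4368, 0.2606]
ee_rot: [0.979, 2.985, -0.002]
force: [-0.1, 0.9, -0.3]
width: 1.001
```

```bash
python3 -c "
from h import *
plan(arc(0)+[0,0,.11],YAW)"
```

```text
t=0.57 pos [0.3142 0.4368 0.2606] yaw 53.67 tilt -1.0000 j [-1.15  0.26  0.14  1.74 -0.04  1.14 -0.07] F [-0.1  0.9 -0.3] w 1.001
delta cm [-53.51 -17.25   0.  ] turn 51.57 rows>=13.5
```

Request:
arm_command([
  {"xyz": [-3.6,-1.15,0],"turn": 3.5,"jaw": 0},
  {"xyz": [-7.2,-2.3,0],"turn": 7,"jaw": 0},
  {"xyz": [-10.8,-3.5,0],"turn": 10.4,"jaw": 0},
  {"xyz": [-14.3,-4.6,0],"turn": 13.8,"jaw": 30},
  {"xyz": [-17.9,-5.75,0],"turn": 17.2,"jaw": 60},
])

```text
clock: 0.98
position: [0.4249, 0.2828, 0.2607]
ee_rot: [-1.419, -2.803, 0.002]
force: [0.9, 0.5, 0.2]
width: 0.901
```

```bash
python3 -c "
from h import *
plan(arc(0)+[0,0,.11],YAW)"
```

```text
t=0.98 pos [0.4249 0.2828 0.2607] yaw 36.31 tilt -1.0000 j [-0.93  0.22  0.29  1.81 -0.07  1.12  0.02] F [0.9 0.5 0.2] w 0.901
delta cm [-3.726e+01 -3.000e-01 -1.000e-02] turn 34.21 rows>=8.9
```

Request:
arm_command([
  {"xyz": [-3.7,0,0],"turn": 3.5,"jaw": 80},
  {"xyz": [-7.4,0,0],"turn": 7,"jaw": 80},
  {"xyz": [-11.1,-0.1,0],"turn": 10.4,"jaw": 80},
  {"xyz": [-14.8,-0.1,0],"turn": 13.8,"jaw": 80},
  {"xyz": [-18.6,-0.15,0],"turn": 17.2,"jaw": 80},
])

```text
clock: 1.4
position: [0.5344, 0.1306, 0.2608]
ee_rot: [-1.825, -2.557, 0.002]
force: [1.8, 0.8, 0.0]
width: 0.688
```

```bash
python3 -c "
from h import *
plan(arc(0)+[0,0,.11],YAW)"
```

```text
t=1.40 pos [0.5344 0.1306 0.2608] yaw 18.97 tilt -1.0000 j [-0.67  0.29  0.44  1.73 -0.13  1.15  0.14] F [1.8 0.8 0. ] w 0.688
delta cm [-1.77e+01  5.41e+00 -1.00e-02] turn 16.87 rows>=4.4
```

Request:
arm_command([
  {"xyz": [-3.6,1.1,0],"turn": 3.5,"jaw": 80},
  {"xyz": [-7.2,2.2,0],"turn": 7,"jaw": 80},
  {"xyz": [-10.8,3.3,0],"turn": 10.4,"jaw": 80},
  {"xyz": [-14.3,4.4,0],"turn": 13.8,"jaw": 80},
  {"xyz": [-17.7,5.4,0],"turn": 16.9,"jaw": 80},
])

```text
clock: 1.82
position: [0.6438, -0.0209, 0.2606]
ee_rot: [-2.184, -2.258, 0.002]
force: [0.2, 0.1, 0.2]
width: 0.683
```

```bash
python3 -c "
from h import *
plan(arc(0)+[0,0,.11],YAW)
plan(arc(0),YAW)
save('wrist','wrist1.png');save('scene','scene1.png')"
```

```text
t=1.82 pos [ 0.6438 -0.0209  0.2606] yaw 1.91 tilt -1.0000 j [-0.4   0.47  0.54  1.5  -0.25  1.23  0.21] F [0.2 0.1 0.2] w 0.683
delta cm [ 0.17 -0.06 -0.04] turn -0.19 rows>=0.0
t=1.82 pos [ 0.6438 -0.0209  0.2606] yaw 1.91 tilt -1.0000 j [-0.4   0.47  0.54  1.5  -0.25  1.23  0.21] F [0.2 0.1 0.2] w 0.683
delta cm [ 0.18 -0.05 10.96] turn -0.19 rows>=2.6
```

View pics/wrist1.png

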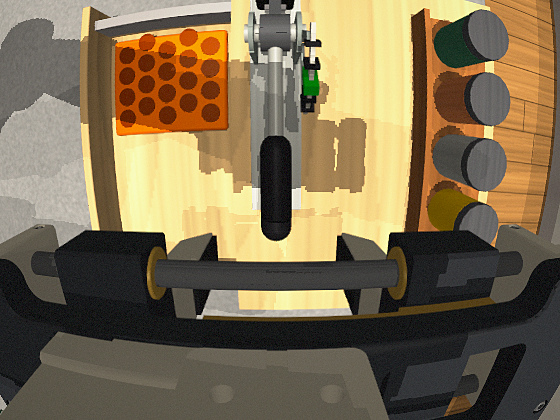

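The wrist view shows the grip at (275,190) centred between the fingers (210–340), with nothing in the way of the descent.

Request:
arm_command([
  {"xyz": [0.1,0,2.2],"turn": 0,"jaw": 80},
  {"xyz": [0.18,-0.05,4.6],"turn": 0,"jaw": 80},
  {"xyz": [0.18,-0.05,7],"turn": 0,"jaw": 80},
  {"xyz": [0.18,-0.05,9.4],"turn": 0,"jaw": 80},
  {"xyz": [0.18,-0.05,10.9],"turn": 0,"jaw": 80},
])

```text
clock: 2.33
position: [0.6425, -0.0242, 0.1486]
ee_rot: [2.19, 2.251, -0.009]
force: [-1.1, -0.6, -0.5]
width: 0.683
```

Request:
arm_command([
  {"xyz": [0,0,0],"turn": 0,"jaw": 150},
  {"xyz": [0,0,0],"turn": 0,"jaw": 220},
  {"xyz": [0,0,0],"turn": 0,"jaw": 255},
  {"xyz": [0,0,0],"turn": 0,"jaw": 255},
  {"xyz": [0,0,0],"turn": 0,"jaw": 255},
], force=40)

```text
clock: 2.75
position: [0.6433, -0.0242, 0.15]
ee_rot: [2.189, 2.25, -0.007]
force: [-0.0, 1.0, -0.2]
width: 0.379
```

```bash
python3 -c "
from h import *
for b in (0,.15,.3,.45,.6,.75): plan(arc(b)) if b==0 else print(b,(arc(b)-arc(0)).round(4))"
```

```text
t=2.75 pos [ 0.6433 -0.0242  0.15  ] yaw 1.57 tilt -1.0000 j [-0.37  0.57  0.5   1.64 -0.3   1.01  0.25] F [-0.   1.  -0.2] w 0.379
delta cm [ 0.5  -0.01 -0.1 ] turn 0.00 rows>=0.1
0.15 [-0.0001  0.0037  0.0207]
0.3 [-0.0004  0.0103  0.0405]
0.45 [-0.0007  0.0199  0.0592]
0.6 [-0.0012  0.0322  0.0762]
0.75 [-0.0017  0.0469  0.0912]
```

Request:
arm_command([
  {"xyz": [0,0,0],"turn": 0,"jaw": 255},
  {"xyz": [0,0,0],"turn": 0,"jaw": 255},
  {"xyz": [0,0,0],"turn": 0,"jaw": 255},
  {"xyz": [0,0,0],"turn": 0,"jaw": 255},
], force=40)

```text
clock: 3.08
position: [0.6433, -0.0243, 0.1504]
ee_rot: [2.189, 2.25, -0.006]
force: [-2.1, -0.6, 3.0]
width: 0.263
```

```bash
python3 -c "
from h import *
plan(arc(0,.145))
for b in (.15,.3,.45,.6,.75): print(b,(arc(b,.145)-arc(0,.145)).round(4))"
```

```text
t=3.08 pos [ 0.6433 -0.0243  0.1504] yaw 1.57 tilt -1.0000 j [-0.37  0.57  0.5   1.64 -0.3   1.01  0.25] F [-2.1 -0.6  3. ] w 0.263
delta cm [ 0.01 -0.   -0.11] turn 0.00 rows>=0.0
0.15 [-0.0001  0.0038  0.0214]
0.3 [-0.0004  0.0107  0.042 ]
0.45 [-0.0008  0.0206  0.0613]
0.6 [-0.0012  0.0334  0.0789]
0.75 [-0.0018  0.0485  0.0945]
```

Request:
arm_command([
  {"xyz": [0.15,0,-0.85],"turn": 0,"jaw": 255},
  {"xyz": [0.38,0,-2.1],"turn": 0,"jaw": 255},
  {"xyz": [0.7,0,-3.2],"turn": 0,"jaw": 255},
  {"xyz": [1.1,0,-4.2],"turn": 0,"jaw": 255},
  {"xyz": [1.55,0,-5.2],"turn": 0,"jaw": 255},
], force=40)

```text
clock: 3.5
position: [0.6426, -0.0083, 0.2033]
ee_rot: [2.189, 2.25, -0.007]
force: [0.8, -0.1, -6.4]
width: 0.259
```

```bash
python3 -c "
from h import *
plan(arc(.75,.145))
o=observe()['position']; d=o+[0,0,.013]-HINGE; print(np.hypot(d[1],d[2]),math.atan2(d[2],-d[1])-.1)
for b in (.4,.5,.6,.7,.75,.8): print(b,(arc(b,.145)-o).round(4))"
```

```text
t=3.50 pos [ 0.6426 -0.0083  0.2033] yaw 1.56 tilt -1.0000 j [-0.42  0.51  0.52  1.59 -0.27  1.12  0.2 ] F [ 0.8 -0.1 -6.4] w 0.259
delta cm [ 3.25 -0.03 -4.28] turn 0.00 rows>=1.3
0.14443488785556396 0.3772237607307757
0.4 [0.     0.0011 0.0032]
0.5 [-0.0002  0.0087  0.0155]
0.6 [-0.0006  0.0175  0.0271]
0.7 [-0.0009  0.0273  0.0377]
0.75 [-0.0011  0.0327  0.0426]
0.8 [-0.0013  0.0382  0.0472]
```

Request:
arm_command([
  {"xyz": [0.55,0,-1],"turn": 0,"jaw": 255},
  {"xyz": [1.2,0,-1.95],"turn": 0,"jaw": 255},
  {"xyz": [1.9,-0.05,-2.85],"turn": 0,"jaw": 255},
  {"xyz": [2.6,-0.05,-3.65],"turn": 0,"jaw": 255},
  {"xyz": [3.3,-0.05,-4.3],"turn": 0,"jaw": 255},
], force=40)

```text
clock: 3.92
position: [0.6413, 0.0252, 0.2469]
ee_rot: [2.189, 2.249, -0.008]
force: [4.1, -4.3, -12.7]
width: 0.263
```

```bash
python3 -c "
from h import *
plan(arc(.75,.145))
o=observe()['position']; d=o+[0,0,.013]-HINGE; print(np.hypot(d[1],d[2]),math.atan2(d[2],-d[1])-.1)
save('scene','scene2.png');a=cv2.imread('pics/scene2.png'); cv2.imwrite('pics/sc2.png',cv2.resize(a[150:300,215:395],None,fx=4,fy=4,interpolation=cv2.INTER_CUBIC))"
```

```text
t=3.92 pos [0.6413 0.0252 0.2469] yaw 1.56 tilt -1.0000 j [-0.48  0.48  0.54  1.53 -0.25  1.2   0.13] F [  4.1  -4.3 -12.7] w 0.263
delta cm [-0.08  0.02  0.09] turn 0.00 rows>=0.0
0.1451285148204657 0.7587272290531242
```

View pics/sc2.png

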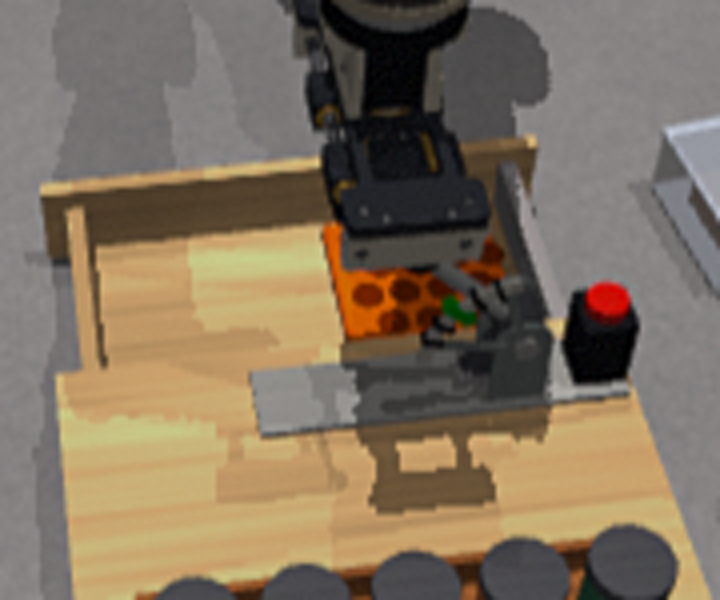

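The scene view shows the lever raised in the gripper. By kinematics it stands at 0.76 rad, between the catch of notch 3 (0.68) and that of notch 4 (0.90). I let go.

Request:
arm_command([
  {"xyz": [0,0,0],"turn": 0,"jaw": 150},
  {"xyz": [0,0,0],"turn": 0,"jaw": 80},
  {"xyz": [0,0,0],"turn": 0,"jaw": 80},
  {"xyz": [0,0,0],"turn": 0,"jaw": 80},
  {"xyz": [0,0,-2],"turn": 0,"jaw": 80},
])

```text
clock: 4.38
position: [0.6395, 0.0267, 0.2647]
ee_rot: [-2.189, -2.252, 0.014]
force: [0.4, 0.0, -0.7]
width: 0.574
```

```bash
python3 -c "
from h import *
plan([.5,-.1,.36])"
```

```text
t=4.38 pos [0.6395 0.0267 0.2647] yaw 1.62 tilt -1.0000 j [-0.48  0.47  0.54  1.5  -0.24  1.25  0.12] F [ 0.4  0.  -0.7] w 0.574
delta cm [-12.32 -14.37  -9.37] turn 0.00 rows>=5.1
```

Request:
arm_command([
  {"xyz": [0,0,-3],"turn": 0,"jaw": 80},
  {"xyz": [0,0,-6],"turn": 0,"jaw": 80},
  {"xyz": [-1,-2,-8],"turn": 0,"jaw": 60},
  {"xyz": [-3,-5.5,-9],"turn": 0,"jaw": 30},
  {"xyz": [-6,-8.5,-9.5],"turn": 0,"jaw": 0},
])

```text
clock: 4.8
position: [0.5574, -0.0329, 0.3618]
ee_rot: [-2.186, -2.257, 0.01]
force: [0.0, -0.9, 1.1]
width: 0.854
```

```bash
python3 -c "
from h import *
plan([.407,-.336,.15],67.3)"
```

```text
t=4.80 pos [ 0.5574 -0.0329  0.3618] yaw 1.84 tilt -1.0000 j [-0.48  0.26  0.59  1.55 -0.14  1.38  0.15] F [ 0.  -0.9  1.1] w 0.854
delta cm [-29.72 -15.91  21.39] turn -65.46 rows>=9.6
```

Request:
arm_command([
  {"xyz": [-3,-1.6,1],"turn": -6.5,"jaw": 0},
  {"xyz": [-6,-3.2,2],"turn": -13,"jaw": 0},
  {"xyz": [-9,-4.8,3],"turn": -19.5,"jaw": 0},
  {"xyz": [-12,-6.4,4.5],"turn": -26,"jaw": 0},
  {"xyz": [-15,-8,6],"turn": -32.5,"jaw": 0},
])

```text
clock: 5.22
position: [0.4813, -0.187, 0.303]
ee_rot: [-1.459, -2.782, 0.008]
force: [0.8, 0.3, 0.3]
width: 1.001
```

```bash
python3 -c "
from h import *
plan([.407,-.336,.15],67.3)
for n in ('scene','top'): save(n,n+'3.png')
a=cv2.imread('pics/scene3.png'); b=cv2.imread('pics/top3.png');cv2.imwrite('pics/sc3.png',np.hstack([cv2.resize(a[150:300,240:390],(400,400),interpolation=cv2.INTER_CUBIC),cv2.resize(b[150:280,180:310],(400,400),interpolation=cv2.INTER_CUBIC)]))"
```

```text
t=5.22 pos [ 0.4813 -0.187   0.303 ] yaw 34.66 tilt -1.0000 j [-0.2   0.2   0.57  1.75 -0.11  1.22  1.  ] F [0.8 0.3 0.3] w 1.001
delta cm [ -8.   -14.51  15.38] turn -32.64 rows>=5.4
```

View pics/sc3.png

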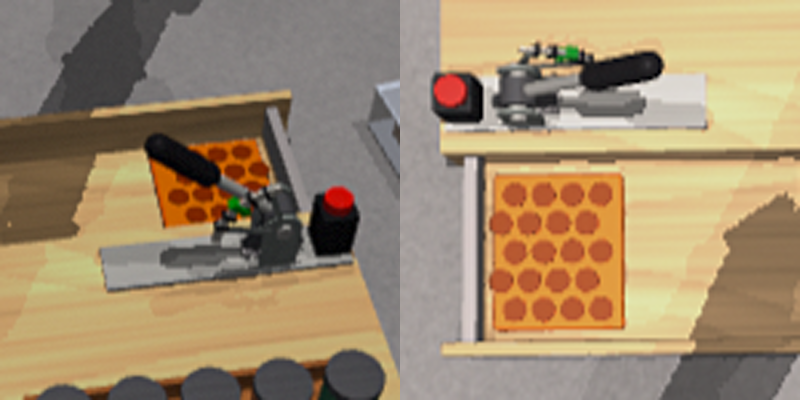

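The views show the lever standing up and held (grip at about (180,160) in the left crop). I measure its angle.

Run:
```python
from h import *
for n in ['top','scene']:
    im=dict(np.load(f'pics/{n}3.npz'));P=cloud(im);V=im['frame'].max(-1)
    m=(V<60)&(P[...,2]>.17)&(P[...,2]<.3)&(abs(P[...,0]-.64)<.04)&(P[...,1]>-.1)&(P[...,1]<.1)
    q=P[m];lo,hi=np.percentile(q,3,0),np.percentile(q,97,0);c=np.median(q,0)
    w,vv=np.linalg.eigh(np.cov(q[:,1:].T));a=vv[:,1]; print(n,m.sum(),c.round(4),lo.round(3),hi.round(3),'slope',math.atan2(abs(a[1]),abs(a[0]))-.1,'chord',math.atan2(c[2]-.150,.12-c[1])-.1)
```

```text
top 238 [0.6402 0.0279 0.2504] [ 0.631 -0.004  0.186] [0.662 0.083 0.271] slope 0.6523783647749227 chord 0.7282958082255513
scene 336 [0.6516 0.0302 0.2432] [ 0.638 -0.004  0.18 ] [0.669 0.089 0.27 ] slope 0.6724053139750131 chord 0.7035256116572984
```

The slope of the grip gives 0.65–0.67 rad, so the lever is in notch 3 (0.64). On to the dish.

Request:
arm_command([
  {"xyz": [-1.6,-2.9,3],"turn": -6.5,"jaw": 0},
  {"xyz": [-3.2,-5.8,6],"turn": -13,"jaw": 0},
  {"xyz": [-4.8,-8.7,9],"turn": -19.6,"jaw": 0},
  {"xyz": [-6.4,-11.6,12],"turn": -26.2,"jaw": 0},
  {"xyz": [-8,-14.5,14.5],"turn": -32.6,"jaw": 0},
])

```text
clock: 5.73
position: [0.4123, -0.3197, 0.1755]
ee_rot: [-0.64, -3.07, 0.01]
force: [2.2, 0.9, 0.7]
width: 0.998
```

```bash
python3 -c "
from h import *
plan([.407,-.336,.15],67.3)
plan([.407,-.336,.006],67.3)
save('wrist','wrist4.png')"
```

```text
t=5.73 pos [ 0.4123 -0.3197  0.1755] yaw 66.46 tilt -1.0000 j [ 0.17  0.34  0.5   1.92 -0.19  0.93  1.92] F [2.2 0.9 0.7] w 0.998
delta cm [-0.18 -1.68  2.57] turn -0.84 rows>=0.7
t=5.73 pos [ 0.4123 -0.3197  0.1755] yaw 66.46 tilt -1.0000 j [ 0.17  0.34  0.5   1.92 -0.19  0.93  1.92] F [2.2 0.9 0.7] w 0.998
delta cm [-0.23 -1.58 16.97] turn -0.84 rows>=4.1
```

View pics/wrist4.png

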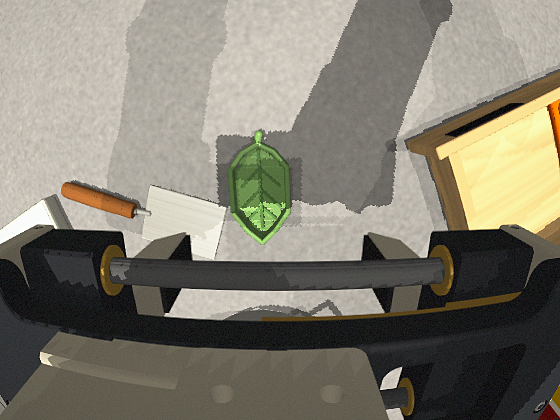

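The wrist view shows the dish upright in the frame, stem at (259,135) and tip at (262,240). It sits between the fingers (185–365), and the spatula lies off to the left.

Request:
arm_command([
  {"xyz": [-0.1,-0.6,2],"turn": -0.8,"jaw": 0},
  {"xyz": [-0.2,-1.2,4],"turn": -0.8,"jaw": 0},
  {"xyz": [-0.2,-1.6,6.5],"turn": -0.8,"jaw": 0},
  {"xyz": [-0.2,-1.65,9],"turn": -0.8,"jaw": 0},
  {"xyz": [-0.2,-1.65,11.5],"turn": -0.8,"jaw": 0},
])

```text
clock: 6.2
position: [0.4007, -0.342, 0.0566]
ee_rot: [-0.608, -3.072, 0.014]
force: [0.6, 0.9, 0.7]
width: 0.996
```

Run:
```python
from h import *
plan([.407,-.336,.006],67.3)
im=save('wrist','wrist5.png')
# dish contour to world via fisheye rays on plane z=.024 
hsv=cv2.cvtColor(im['frame'],cv2.COLOR_RGB2HSV);H,S,V=[hsv[...,i] for i in range(3)]
m=((H>35)&(H<85)&(S>70)).astype(np.uint8);c,l,s,_=cv2.connectedComponentsWithStats(m);i=1+np.argmax(s[1:,4]);print(s[i])
v,u=np.nonzero(l==i);K=im['camera_matrix'];dx=u-K[0,2];dy=v-K[1,2];r=np.hypot(dx,dy)+1e-9;th=r/K[0,0]
d=np.stack([np.sin(th)*dx/r,-np.sin(th)*dy/r,-np.cos(th)],-1);T=im['cam_to_world'];d=d@T[:3,:3].T
q=(T[:3,3]+d*((.024-T[2,3])/d[:,2])[:,None])[:,:2]
for ang in (-22.7,):
  pass
best=min((np.ptp(q@np.array([-math.sin(a),math.cos(a)])),a) for a in np.radians(np.arange(-35,-10,.5)))
print('narrowest',best[0],np.degrees(best[1]))
a=np.radians(-22.7);e=np.array([math.cos(a),math.sin(a)]);b=np.array([-e[1],e[0]]);o=observe()['position'][:2]
t=(q-o)@e;s=(q-o)@b; print('rel TCP t',t.min(),t.max(),'s',s.min(),s.max(),'mid',(s.min()+s.max())/2)
for k in np.arange(-.05,.06,.01):
    g=abs(t-k)<.004
    if g.any(): print('%.2f %.4f %.4f'%(k,s[g].min(),s[g].max()))
```

```text
t=6.20 pos [ 0.4007 -0.342   0.0566] yaw 67.60 tilt -0.9999 j [ 0.29  0.52  0.42  2.01 -0.3   0.68  2.08] F [0.6 0.9 0.7] w 0.996
delta cm [-0.4   0.85  5.05] turn 0.30 rows>=1.2
[ 239  139   97  123 8831]
narrowest 0.05944850488222042 -20.5
rel TCP t -0.055116231317110034 0.02222842593536782 s -0.02546802181229127 0.03467978344611407 mid 0.004605880816911399
-0.05 -0.0000 0.0082
-0.04 -0.0130 0.0203
-0.03 -0.0203 0.0285
-0.02 -0.0253 0.0333
-0.01 -0.0255 0.0338
0.00 -0.0252 0.0344
0.01 -0.0248 0.0344
0.02 -0.0243 0.0347
```

View pics/wrist5.png

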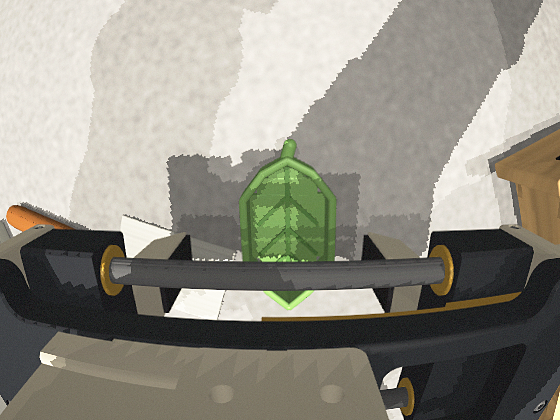

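The wrist view shows the dish between the fingers, a few mm off centre. From the two views I take its centre as (0.407, −0.338) and its yaw as about −22°.

```bash
python3 -c "
from h import *
plan([.407,-.338,.007],68)"
```

```text
t=6.25 pos [ 0.3988 -0.3401  0.0526] yaw 67.65 tilt -0.9999 j [ 0.29  0.52  0.42  2.02 -0.31  0.67  2.08] F [-1.   1.  -3.1] w 0.999
delta cm [-0.74  0.55  4.54] turn -0.35 rows>=1.1
```

Request:
arm_command([
  {"xyz": [-0.7,0.5,0],"turn": -0.3,"jaw": 0},
  {"xyz": [-0.7,0.5,0],"turn": -0.3,"jaw": 0},
  {"xyz": [-0.7,0.5,0],"turn": -0.3,"jaw": 0},
])

```text
clock: 6.5
position: [0.4088, -0.3382, 0.0536]
ee_rot: [-0.597, -3.07, 0.011]
force: [0.3, -0.7, 0.2]
width: 1.0
```

```bash
python3 -c "
from h import *
plan([.407,-.338,.007],68)"
```

```text
t=6.50 pos [ 0.4088 -0.3382  0.0536] yaw 67.99 tilt -0.9999 j [ 0.28  0.53  0.41  2.   -0.31  0.68  2.07] F [ 0.3 -0.7  0.2] w 1.0
delta cm [ 0.12 -0.01  4.66] turn -0.01 rows>=1.1
```

Request:
arm_command([
  {"xyz": [0.1,0,1.2],"turn": 0,"jaw": 0},
  {"xyz": [0.1,0,2.4],"turn": 0,"jaw": 0},
  {"xyz": [0.1,0,3.4],"turn": 0,"jaw": 0},
  {"xyz": [0.1,0,4.2],"turn": 0,"jaw": 0},
  {"xyz": [0.1,0,4.5],"turn": 0,"jaw": 0},
])

```text
clock: 6.92
position: [0.4072, -0.3379, 0.0082]
ee_rot: [-0.597, -3.07, 0.011]
force: [-0.4, -0.8, 1.1]
width: 0.996
```

Request:
arm_command([
  {"xyz": [0,0,0],"turn": 0,"jaw": 25},
  {"xyz": [0,0,0],"turn": 0,"jaw": 50},
  {"xyz": [0,0,0],"turn": 0,"jaw": 55},
], force=20)

```text
clock: 7.17
position: [0.4075, -0.3381, 0.0087]
ee_rot: [-0.597, -3.071, 0.011]
force: [0.0, 0.3, -0.1]
width: 0.831
```

```bash
python3 -c "
from h import *
plan([.407,-.338,.007],68); save('wrist','wrist6.png')"
```

```text
t=7.17 pos [ 0.4075 -0.3381  0.0087] yaw 67.99 tilt -0.9999 j [ 0.32  0.6   0.37  2.03 -0.35  0.58  2.11] F [ 0.   0.3 -0.1] w 0.831
delta cm [ 0.05 -0.01  0.17] turn -0.01 rows>=0.0
```

View pics/wrist6.png

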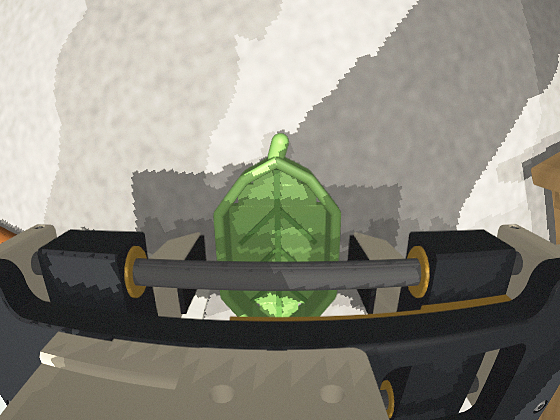

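The dish (216–341) is centred between the pads (205–350). I close at 24 N.

Request:
arm_command([
  {"xyz": [0,0,0],"turn": 0,"jaw": 70},
  {"xyz": [0,0,0],"turn": 0,"jaw": 85},
  {"xyz": [0,0,0],"turn": 0,"jaw": 100},
  {"xyz": [0,0,0],"turn": 0,"jaw": 110},
  {"xyz": [0,0,0],"turn": 0,"jaw": 120},
], force=24)

```text
clock: 7.63
position: [0.4077, -0.3381, 0.009]
ee_rot: [-0.597, -3.071, 0.011]
force: [-0.0, 1.4, 5.2]
width: 0.651
```

Request:
arm_command([
  {"xyz": [0,0,0],"turn": 0,"jaw": 200},
  {"xyz": [0,0,0],"turn": 0,"jaw": 255},
  {"xyz": [0,0,0],"turn": 0,"jaw": 255},
  {"xyz": [0,0,-0.5],"turn": 0,"jaw": 255},
  {"xyz": [0,0,-1],"turn": 0,"jaw": 255},
], force=24)

```text
clock: 8.05
position: [0.4074, -0.3378, 0.0189]
ee_rot: [-0.597, -3.07, 0.011]
force: [-1.1, -0.5, -1.6]
width: 0.648
```

Gripped at 59.6 mm opening, which matches the 60 mm dish. Lift.

Request:
arm_command([
  {"xyz": [0,0,-1.2],"turn": 0,"jaw": 255},
  {"xyz": [0,0,-3],"turn": 0,"jaw": 255},
  {"xyz": [0,0,-5.5],"turn": 0,"jaw": 255},
  {"xyz": [0,0,-8.2],"turn": 0,"jaw": 255},
  {"xyz": [0,0,-11],"turn": 0,"jaw": 255},
], force=24)

```text
clock: 8.47
position: [0.4083, -0.3371, 0.13]
ee_rot: [-0.597, -3.069, 0.01]
force: [1.3, -0.2, -2.4]
width: 0.65
```

```bash
python3 -c "
from h import *
plan([.51,-.065,.15],92.1); save('wrist','wrist7.png')"
```

```text
t=8.47 pos [ 0.4083 -0.3371  0.13  ] yaw 67.97 tilt -0.9999 j [ 0.22  0.42  0.48  1.94 -0.23  0.85  2.01] F [ 1.3 -0.2 -2.4] w 0.65
delta cm [ 0.81 29.01 -2.26] turn -24.13 rows>=7.0
```

View pics/wrist7.png

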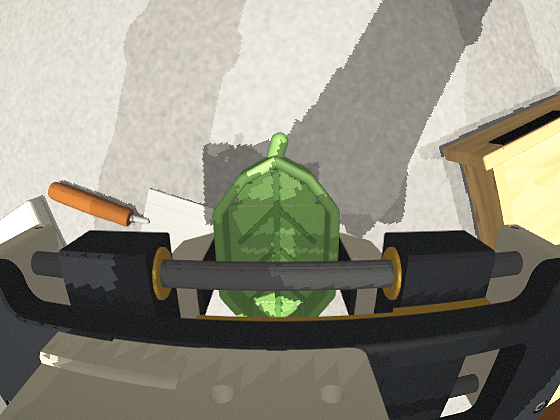

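The dish is held level between the pads. Carry it over to the bay.

Request:
arm_command([
  {"xyz": [0,1.8,-0.8],"turn": -1.5,"jaw": 255},
  {"xyz": [0.1,4.6,-1.6],"turn": -4,"jaw": 255},
  {"xyz": [0.2,7.6,-2],"turn": -6.5,"jaw": 255},
  {"xyz": [0.3,10.8,-2.2],"turn": -9,"jaw": 255},
  {"xyz": [0.4,14,-2.2],"turn": -11.5,"jaw": 255},
], force=24)

```text
clock: 8.93
position: [0.46, -0.2067, 0.1565]
ee_rot: [-0.287, -3.12, 0.013]
force: [1.4, -0.1, -2.4]
width: 0.653
```

```bash
python3 -c "
from h import *
plan([.51,-.065,.15],92.1)"
```

```text
t=8.93 pos [ 0.46   -0.2067  0.1565] yaw 79.51 tilt -0.9999 j [-0.02  0.33  0.42  1.97 -0.16  0.88  1.87] F [ 1.4 -0.1 -2.4] w 0.653
delta cm [-2.34 14.85  0.5 ] turn -12.59 rows>=3.6
```

Request:
arm_command([
  {"xyz": [-0.5,3.2,0],"turn": -2.6,"jaw": 255},
  {"xyz": [-1,6.4,0],"turn": -5.2,"jaw": 255},
  {"xyz": [-1.5,9.6,0.2],"turn": -8,"jaw": 255},
  {"xyz": [-2,12.6,0.4],"turn": -10.8,"jaw": 255},
  {"xyz": [-2.3,14.7,0.5],"turn": -12.6,"jaw": 255},
], force=24)

```text
clock: 9.35
position: [0.5098, -0.0631, 0.1499]
ee_rot: [0.066, -3.132, 0.01]
force: [0.6, -0.4, -2.1]
width: 0.651
```

Request:
arm_command([
  {"xyz": [0,0,0],"turn": 0,"jaw": 255},
  {"xyz": [0,0,0],"turn": 0,"jaw": 255},
], force=24)

```text
clock: 9.52
position: [0.5099, -0.0614, 0.1498]
ee_rot: [0.071, -3.131, 0.009]
force: [0.9, -1.0, -1.8]
width: 0.647
```

```bash
python3 -c "
from h import *
plan([.51,-.065,.15],92.1);plan([.51,-.065,.030],92.1)
for n in ('scene','wrist','top'): save(n,n+'8.png')"
```

```text
t=9.52 pos [ 0.5099 -0.0614  0.1498] yaw 92.59 tilt -0.9999 j [-0.23  0.35  0.32  1.95 -0.13  0.87  1.77] F [ 0.9 -1.  -1.8] w 0.647
delta cm [ 0.   -0.36 -0.02] turn 0.49 rows>=0.1
t=9.52 pos [ 0.5099 -0.0614  0.1498] yaw 92.59 tilt -0.9999 j [-0.23  0.35  0.32  1.95 -0.13  0.87  1.77] F [ 0.9 -1.  -1.8] w 0.647
delta cm [-0.11 -0.29 11.98] turn 0.49 rows>=2.9
```

View pics/scene8.png

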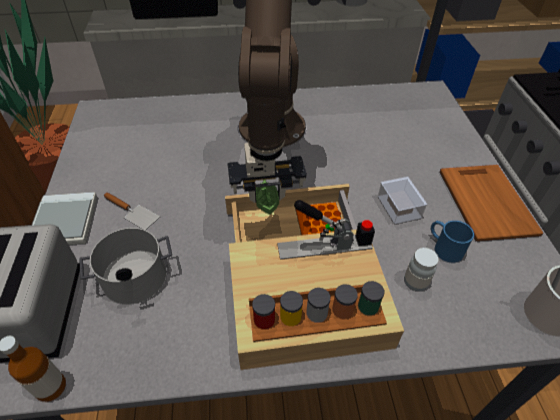

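View pics/wrist8.png

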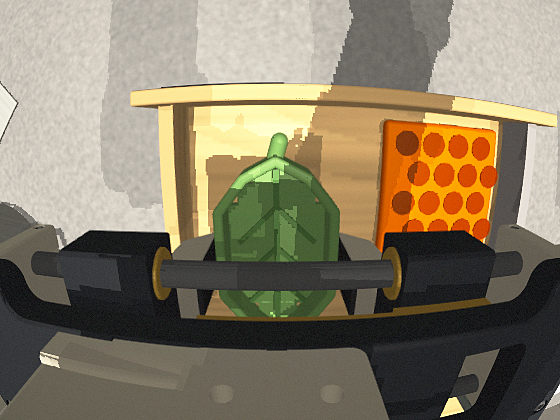

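The scene view shows the dish over the bare half of the drawer and the lever still up; the wrist view shows the stem clear of the panel and of the side wall. I descend.

Request:
arm_command([
  {"xyz": [0,-0.1,1.8],"turn": 0.3,"jaw": 255},
  {"xyz": [0,-0.3,3.8],"turn": 0.5,"jaw": 255},
  {"xyz": [-0.1,-0.3,5.8],"turn": 0.5,"jaw": 255},
  {"xyz": [-0.1,-0.3,7.6],"turn": 0.5,"jaw": 255},
  {"xyz": [-0.1,-0.3,9],"turn": 0.5,"jaw": 255},
], force=24)

```text
clock: 10.08
position: [0.5088, -0.07, 0.0589]
ee_rot: [0.043, -3.131, 0.012]
force: [0.3, -0.1, -1.3]
width: 0.652
```

Request:
arm_command([
  {"xyz": [0,0,0.5],"turn": 0,"jaw": 255},
  {"xyz": [0,0,1],"turn": 0,"jaw": 255},
  {"xyz": [0,0,1.3],"turn": 0,"jaw": 255},
  {"xyz": [0,0,1.5],"turn": 0,"jaw": 255},
  {"xyz": [0,0,1.5],"turn": 0,"jaw": 255},
], force=24)

```text
clock: 10.5
position: [0.5089, -0.0703, 0.0443]
ee_rot: [0.043, -3.132, 0.012]
force: [0.0, -0.4, -2.3]
width: 0.651
```

```bash
python3 -c "
from h import *
plan([.51,-.065,.028],92.1)
save('wrist','wrist9.png')"
```

```text
t=10.50 pos [ 0.5089 -0.0703  0.0443] yaw 91.57 tilt -0.9999 j [-0.17  0.5   0.27  2.04 -0.2   0.63  1.83] F [ 0.  -0.4 -2.3] w 0.651
delta cm [-0.14  0.54  1.62] turn -0.53 rows>=0.4
```

View pics/wrist9.png

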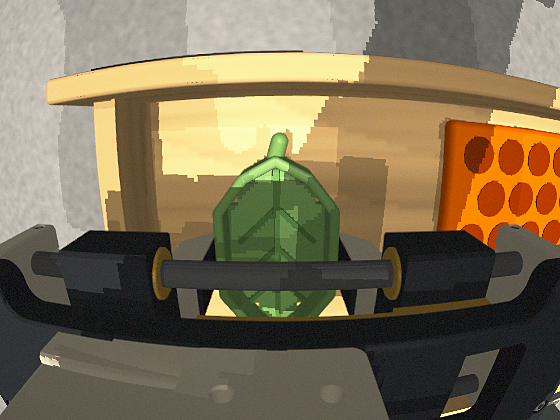

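Request:
arm_command([
  {"xyz": [-0.1,0.3,0.3],"turn": -0.3,"jaw": 255},
  {"xyz": [-0.1,0.5,0.6],"turn": -0.5,"jaw": 255},
  {"xyz": [-0.1,0.5,0.9],"turn": -0.5,"jaw": 255},
  {"xyz": [-0.1,0.5,1.15],"turn": -0.5,"jaw": 255},
  {"xyz": [-0.1,0.5,1.3],"turn": -0.5,"jaw": 255},
], force=24)

```text
clock: 10.97
position: [0.5095, -0.0652, 0.031]
ee_rot: [0.057, -3.131, 0.012]
force: [0.4, 0.4, -3.5]
width: 0.648
```

Request:
arm_command([
  {"xyz": [0,0,0.1],"turn": 0,"jaw": 255},
  {"xyz": [0,0,0.2],"turn": 0,"jaw": 255},
  {"xyz": [0,0,0.25],"turn": 0,"jaw": 255},
], force=24)

```text
clock: 11.22
position: [0.5094, -0.0653, 0.0283]
ee_rot: [0.057, -3.131, 0.012]
force: [-0.1, 0.1, -2.4]
width: 0.646
```

Request:
arm_command([
  {"xyz": [0,0,0.08],"turn": 0,"jaw": 255},
  {"xyz": [0,0,0.15],"turn": 0,"jaw": 255},
  {"xyz": [0,0,0.15],"turn": 0,"jaw": 255},
], force=24)

```text
clock: 11.47
position: [0.5095, -0.0654, 0.027]
ee_rot: [0.057, -3.131, 0.012]
force: [-0.5, 1.1, -0.2]
width: 0.652
```

Request:
arm_command([
  {"xyz": [0,0,0.05],"turn": 0,"jaw": 255},
  {"xyz": [0,0,0.1],"turn": 0,"jaw": 255},
  {"xyz": [0,0,0.1],"turn": 0,"jaw": 255},
], force=24)

```text
clock: 11.72
position: [0.5095, -0.0654, 0.0269]
ee_rot: [0.057, -3.132, 0.011]
force: [-4.2, 1.3, 13.0]
width: 0.654
```

Contact with the floor (13 N upward). I ease off a little and open.

Request:
arm_command([
  {"xyz": [0,0,-0.02],"turn": 0,"jaw": 255},
  {"xyz": [0,0,-0.02],"turn": 0,"jaw": 90},
  {"xyz": [0,0,-0.02],"turn": 0,"jaw": 75},
  {"xyz": [0,0,-0.02],"turn": 0,"jaw": 50},
  {"xyz": [0,0,-0.02],"turn": 0,"jaw": 25},
])

```text
clock: 12.13
position: [0.5097, -0.0654, 0.027]
ee_rot: [0.057, -3.132, 0.012]
force: [0.2, -0.7, 0.2]
width: 0.801
```

Request:
arm_command([
  {"xyz": [0,0,0],"turn": 0,"jaw": 25},
  {"xyz": [0,0,-0.6],"turn": 0,"jaw": 25},
  {"xyz": [0,0,-1.5],"turn": 0,"jaw": 25},
  {"xyz": [0,0,-3],"turn": 0,"jaw": 25},
  {"xyz": [0,0,-4.5],"turn": 0,"jaw": 25},
])

```text
clock: 12.55
position: [0.5099, -0.0651, 0.0731]
ee_rot: [0.057, -3.132, 0.012]
force: [0.8, 0.2, -0.4]
width: 0.902
```

```bash
python3 -c "
from h import *
plan([.51,-.065,.2],92.1)
save('wrist','wrist10.png')"
```

```text
t=12.55 pos [ 0.5099 -0.0651  0.0731] yaw 92.07 tilt -0.9999 j [-0.2   0.46  0.29  2.02 -0.18  0.69  1.81] F [ 0.8  0.2 -0.4] w 0.902
delta cm [  0.11  -0.08 -12.69] turn -0.03 rows>=3.0
```

View pics/wrist10.png

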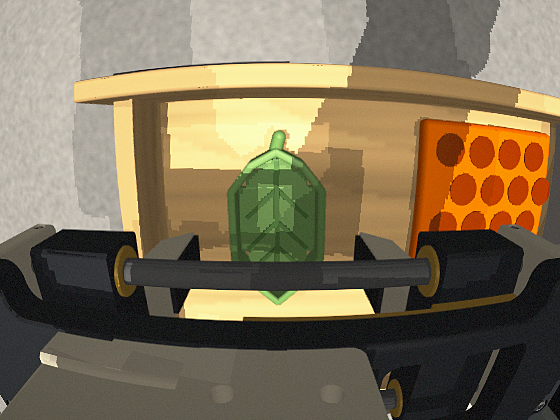

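The dish lies flat on the bare floor, with stem (278,133), tip (278,302) and the mold's edge at x≈415, well clear. Next is the button.

Request:
arm_command([
  {"xyz": [0,0,-3],"turn": 0,"jaw": 25},
  {"xyz": [0,0,-7],"turn": 0,"jaw": 25},
  {"xyz": [0,0,-11],"turn": 0,"jaw": 60},
  {"xyz": [0,0,-15],"turn": 0,"jaw": 120},
  {"xyz": [0,0,-19],"turn": 0,"jaw": 180},
])

```text
clock: 13.02
position: [0.5121, -0.0641, 0.2686]
ee_rot: [0.056, -3.136, 0.012]
force: [1.2, 1.0, -0.3]
width: 0.731
```

Run:
```python
from h import *
plan([.638,.177,.32],92.1)
im=save('scene','scene11.png'); P=cloud(im);hsv=cv2.cvtColor(im['frame'],cv2.COLOR_RGB2HSV);H,S=hsv[...,0],hsv[...,1]
m=((H<5)|(H>174))&(S>180)&(P[...,2]>.12)&(P[...,0]<.8)&(P[...,1]>.1);q=P[m];g=q[q[:,2]>.16];print(m.sum(),g.mean(0),(g.min(0)+g.max(0))/2,np.ptp(g,axis=0))
im=dict(np.load('pics/top3.npz'));P=cloud(im);hsv=cv2.cvtColor(im['frame'],cv2.COLOR_RGB2HSV);H,S=hsv[...,0],hsv[...,1]
m=((H<5)|(H>174))&(S>180)&(P[...,2]>.12)&(P[...,0]<.8)&(P[...,1]>.1);q=P[m];g=q[q[:,2]>.16];print(m.sum(),g.mean(0),(g.min(0)+g.max(0))/2,np.ptp(g,axis=0))
```

```text
t=13.02 pos [ 0.5121 -0.0641  0.2686] yaw 92.03 tilt -1.0000 j [-0.27  0.22  0.36  1.79 -0.08  1.14  1.71] F [ 1.2  1.  -0.3] w 0.731
delta cm [-13.41  23.61  -5.38] turn -0.07 rows>=6.6
105 [0.6378219  0.17766073 0.16476281] [0.63660604 0.17729275 0.16467602] [0.02800134 0.02644368 0.00924663]
86 [0.6363813  0.17726034 0.16488704] [0.63754964 0.1772278  0.16488645] [0.02477286 0.02709901 0.00944743]
```

View pics/scene11.png

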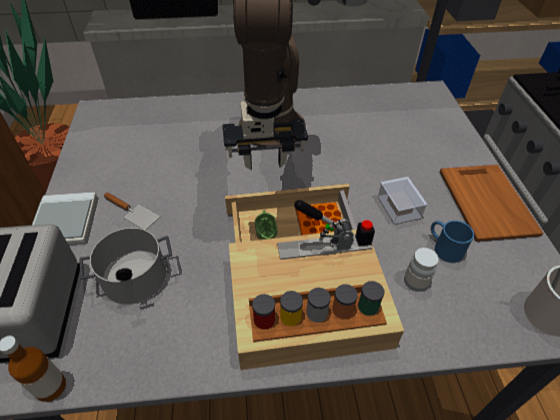

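The scene view shows the dish in the bay at (266,226) and the lever still up. Both views put the button at (0.637, 0.177, 0.165).

Request:
arm_command([
  {"xyz": [-1,1.5,-2.5],"turn": 0,"jaw": 255},
  {"xyz": [-2.5,4.5,-4],"turn": 0,"jaw": 255},
  {"xyz": [-4.5,8,-5],"turn": 0,"jaw": 255},
  {"xyz": [-6.4,11.4,-5],"turn": 0,"jaw": 255},
  {"xyz": [-8.4,14.8,-5],"turn": 0,"jaw": 255},
], force=30)

```text
clock: 13.48
position: [0.5948, 0.0882, 0.3276]
ee_rot: [-0.054, 3.132, -0.01]
force: [0.9, -1.1, -0.3]
width: 0.327
```

```bash
python3 -c "
from h import *
plan([.637,.177,.26],92.1)"
```

```text
t=13.48 pos [0.5948 0.0882 0.3276] yaw 91.97 tilt -0.9999 j [-0.45  0.33  0.3   1.5  -0.09  1.32  1.46] F [ 0.9 -1.1 -0.3] w 0.327
delta cm [-4.46  8.78  6.74] turn -0.13 rows>=2.9
```

Request:
arm_command([
  {"xyz": [-1.6,3.2,0],"turn": 0,"jaw": 255},
  {"xyz": [-3.2,6.3,0.5],"turn": 0,"jaw": 255},
  {"xyz": [-4.4,8.7,2.5],"turn": 0,"jaw": 255},
  {"xyz": [-4.45,8.8,4.8],"turn": 0,"jaw": 255},
  {"xyz": [-4.45,8.8,6.7],"turn": 0,"jaw": 255},
])

```text
clock: 13.9
position: [0.6366, 0.1799, 0.259]
ee_rot: [-0.06, 3.133, -0.009]
force: [-0.4, -0.5, -0.6]
width: 0.007
```

Request:
arm_command([
  {"xyz": [0,0,0.5],"turn": 0,"jaw": 255},
  {"xyz": [0,0,0.5],"turn": 0,"jaw": 255},
])

```text
clock: 14.07
position: [0.6355, 0.1801, 0.2525]
ee_rot: [-0.06, 3.136, -0.011]
force: [0.1, 0.8, -0.1]
width: 0.005
```

```bash
python3 -c "
from h import *
plan([.637,.177,.17],92.1)
save('wrist','wrist12.png')"
```

```text
t=14.07 pos [0.6355 0.1801 0.2525] yaw 92.21 tilt -1.0000 j [-0.53  0.48  0.26  1.46 -0.12  1.22  1.35] F [ 0.1  0.8 -0.1] w 0.005
delta cm [-0.1  -0.26  8.26] turn 0.11 rows>=2.0
```

View pics/wrist12.png

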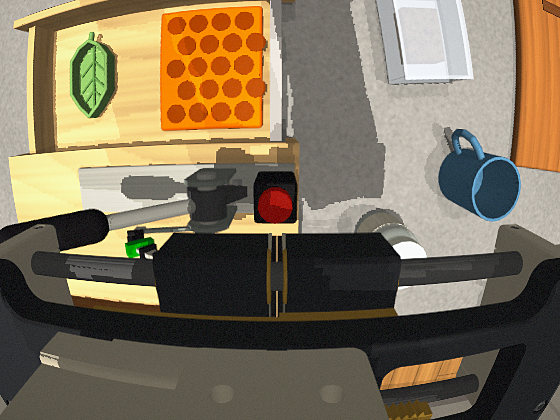

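The wrist view shows the button at (274,205) in line with the closed fingers (277), and the lever to the left. I descend and press.

Request:
arm_command([
  {"xyz": [-0.1,-0.2,2],"turn": 0,"jaw": 255},
  {"xyz": [-0.1,-0.25,4],"turn": 0,"jaw": 255},
  {"xyz": [-0.1,-0.25,6],"turn": 0,"jaw": 255},
  {"xyz": [-0.1,-0.25,7.3],"turn": 0,"jaw": 255},
  {"xyz": [-0.1,-0.25,7.8],"turn": 0,"jaw": 255},
])

```text
clock: 14.53
position: [0.6379, 0.1765, 0.1762]
ee_rot: [-0.059, 3.134, -0.01]
force: [-0.1, 0.2, -0.0]
width: 0.005
```

```bash
python3 -c "
from h import *
plan([.637,.177,.157],92.1)"
```

```text
t=14.53 pos [0.6379 0.1765 0.1762] yaw 92.14 tilt -1.0000 j [-0.52  0.54  0.25  1.56 -0.14  1.06  1.37] F [-0.1  0.2 -0. ] w 0.005
delta cm [0.1  0.07 1.92] turn 0.04 rows>=0.5
```

Request:
arm_command([
  {"xyz": [0.1,0,0.4],"turn": 0,"jaw": 255},
  {"xyz": [0.1,0,0.8],"turn": 0,"jaw": 255},
  {"xyz": [0.1,0,1.2],"turn": 0,"jaw": 255},
  {"xyz": [0.1,0,1.6],"turn": 0,"jaw": 255},
  {"xyz": [0.1,0,1.8],"turn": 0,"jaw": 255},
])

```text
clock: 14.95
position: [0.6378, 0.1765, 0.1588]
ee_rot: [-0.058, 3.132, -0.009]
force: [0.6, 0.3, 4.6]
width: 0.005
```

Request:
arm_command([
  {"xyz": [0,0,0],"turn": 0,"jaw": 255},
  {"xyz": [0,0,0],"turn": 0,"jaw": 255},
  {"xyz": [0,0,0],"turn": 0,"jaw": 255},
  {"xyz": [0,0,0],"turn": 0,"jaw": 255},
  {"xyz": [0,0,0],"turn": 0,"jaw": 255},
])

```text
clock: 15.37
position: [0.6379, 0.1765, 0.159]
ee_rot: [-0.058, 3.132, -0.009]
force: [-1.7, -1.4, 4.3]
width: 0.007
```

Request:
arm_command([
  {"xyz": [0,0,0.05],"turn": 0,"jaw": 255},
  {"xyz": [0,0,0.05],"turn": 0,"jaw": 255},
  {"xyz": [0,0,0.05],"turn": 0,"jaw": 255},
  {"xyz": [0,0,0.05],"turn": 0,"jaw": 255},
  {"xyz": [0,0,0.05],"turn": 0,"jaw": 255},
])

```text
clock: 15.78
position: [0.6379, 0.1765, 0.1586]
ee_rot: [-0.058, 3.132, -0.009]
force: [-2.6, 0.2, 3.2]
width: 0.002
```

Request:
arm_command([
  {"xyz": [0,0,0],"turn": 0,"jaw": 255},
  {"xyz": [0,0,0],"turn": 0,"jaw": 255},
  {"xyz": [0,0,0],"turn": 0,"jaw": 255},
  {"xyz": [0,0,0],"turn": 0,"jaw": 255},
  {"xyz": [0,0,0],"turn": 0,"jaw": 255},
])

```text
clock: 16.2
position: [0.6378, 0.1765, 0.1585]
ee_rot: [-0.058, 3.132, -0.009]
force: [-0.7, -1.2, 3.7]
width: 0.003
```

```bash
python3 -c "
from h import *
plan([.637,.177,.157],92.1)
save('scene','scene13.png')"
```

```text
t=16.20 pos [0.6378 0.1765 0.1585] yaw 92.14 tilt -0.9999 j [-0.51  0.55  0.24  1.58 -0.14  1.02  1.38] F [-0.7 -1.2  3.7] w 0.003
delta cm [0.08 0.05 0.15] turn 0.04 rows>=0.0
```

View pics/scene13.png

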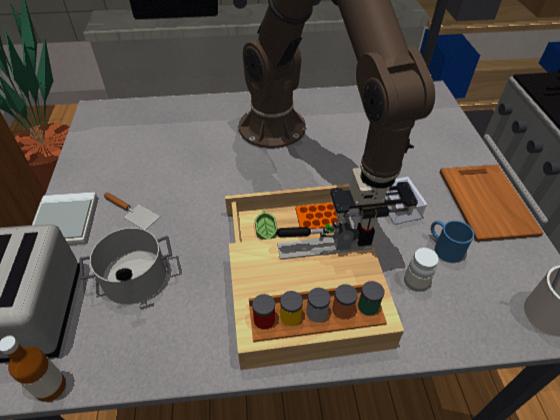

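The lever is fully down again (grip at (293,232), as at the start). I lift off and go in front of the drawer.

Request:
arm_command([
  {"xyz": [0,0,-2],"turn": 0,"jaw": 255},
  {"xyz": [0,0,-5],"turn": 0,"jaw": 255},
  {"xyz": [0,0,-8.5],"turn": 0,"jaw": 255},
  {"xyz": [2,-1,-11],"turn": 0,"jaw": 255},
  {"xyz": [5,-3,-12],"turn": 0,"jaw": 255},
])

```text
clock: 16.67
position: [0.5901, 0.148, 0.2811]
ee_rot: [-0.063, 3.126, -0.005]
force: [-1.2, -0.1, 0.8]
width: 0.011
```

```bash
python3 -c "
from h import *
plan([.365,-.08,.22],92.1)"
```

```text
t=16.67 pos [0.5901 0.148  0.2811] yaw 92.31 tilt -0.9999 j [-0.53  0.36  0.27  1.56 -0.09  1.22  1.37] F [-1.2 -0.1  0.8] w 0.011
delta cm [ 23.5  -21.85   5.85] turn 0.21 rows>=7.8
```

Request:
arm_command([
  {"xyz": [2.6,-2.4,0],"turn": 0,"jaw": 255},
  {"xyz": [5.2,-4.8,0],"turn": 0,"jaw": 255},
  {"xyz": [7.8,-7.2,0.5],"turn": 0,"jaw": 255},
  {"xyz": [10.4,-9.6,1.5],"turn": 0,"jaw": 255},
  {"xyz": [13,-12,2.5],"turn": 0,"jaw": 255},
])

```text
clock: 17.08
position: [0.4642, 0.0218, 0.2543]
ee_rot: [-0.063, 3.126, -0.005]
force: [0.0, -1.5, 0.9]
width: 0.005
```

Request:
arm_command([
  {"xyz": [2.5,-2.4,0.5],"turn": 0.2,"jaw": 255},
  {"xyz": [5,-4.8,1.5],"turn": 0.2,"jaw": 255},
  {"xyz": [7.5,-7,2.5],"turn": 0.2,"jaw": 255},
  {"xyz": [10,-9.3,3],"turn": 0.2,"jaw": 255},
  {"xyz": [10.2,-9.6,3.2],"turn": 0.2,"jaw": 255},
])

```text
clock: 17.5
position: [0.3616, -0.0816, 0.2197]
ee_rot: [-0.051, 3.13, -0.004]
force: [-0.1, -0.8, -0.7]
width: 0.007
```

```bash
python3 -c "
from h import *
plan([.365,-.08,.06],92.1)
for n in ('wrist','top','scene'): save(n,n+'14.png')"
```

```text
t=17.50 pos [ 0.3616 -0.0816  0.2197] yaw 91.86 tilt -0.9999 j [-0.31 -0.01  0.39  2.18  0.01  0.96  1.68] F [-0.1 -0.8 -0.7] w 0.007
delta cm [-0.16  0.2  15.97] turn -0.24 rows>=3.8
```

View pics/wrist14.png

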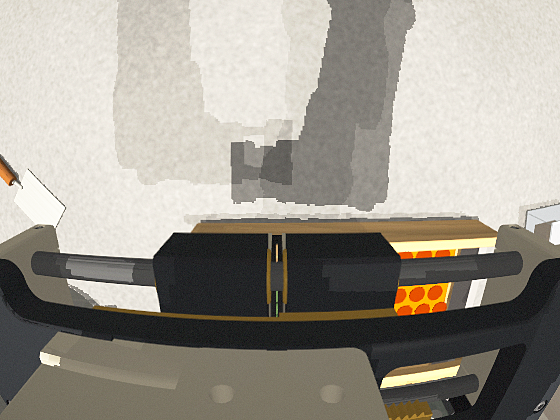

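View pics/top14.png

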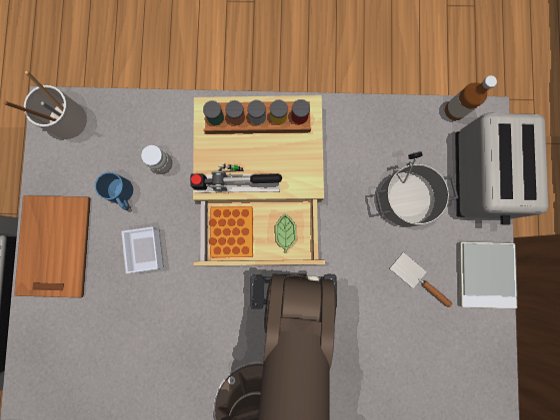

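The top view shows the dish in place and the lever down. The push plate shows as a dark strip at about (490,125) in the earlier picture wrist4, so I measure it there.

Run:
```python
from h import *
for f in ('wrist4','wrist7'):
    im=dict(np.load(f'pics/{f}.npz'));v,u=np.mgrid[:420,:560];K=im['camera_matrix'];dx=u-K[0,2];dy=v-K[1,2];r=np.hypot(dx,dy)+1e-9;th=r/K[0,0]
    d=np.stack([np.sin(th)*dx/r,-np.sin(th)*dy/r,-np.cos(th)],-1)@im['cam_to_world'][:3,:3].T
    C=im['cam_to_world'][:3,3]
    # plane outer face: n=ex, through (.415,0)
    n=ex; s=((np.array([.4145,.008,0])-C)@n)/(d@n); P=C+d*s[...,None]
    m=(im['frame'].max(-1)<50)&(v<200)&(u>430)&(s>0)
    c,l,st,_=cv2.connectedComponentsWithStats(m.astype(np.uint8))
    for i in range(1,c):
        if st[i,4]>100: q=P[l==i];print(f,st[i],'min',np.percentile(q,2,0).round(3),'max',np.percentile(q,98,0).round(3))
im=dict(np.load('pics/top14.npz'));P=cloud(im);
m=(abs(P[...,2]-.08)<.008)&(P[...,0]>.38)&(P[...,0]<.45)&(abs(P[...,1])<.2); q=P[m];print(m.sum(),np.polyfit(q[:,1],q[:,0],1),q[:,0].min(),q[:,0].max())
```

```text
wrist4 [445 103  79  34 509] min [ 0.417 -0.145  0.038] max [ 0.42  -0.05   0.063]
wrist7 [489 111  71  34 621] min [ 0.417 -0.144  0.042] max [ 0.42  -0.055  0.066]
580 [-0.03538635  0.42004262] 0.409469161511109 0.43072755595698503
```

The plate spans y −0.145 to −0.052 in both views, so its centre is at y≈−0.098; the panel's outer face there is at x≈0.418. I descend in front of it.

```bash
python3 -c "
from h import *
plan([.375,-.098,.06],92.1)"
```

```text
t=17.65 pos [ 0.3669 -0.0783  0.2212] yaw 92.07 tilt -0.9999 j [-0.31 -0.01  0.38  2.17  0.    0.96  1.68] F [-0.1  0.7  0.6] w 0.007
delta cm [-0.48 -1.95 16.13] turn -0.03 rows>=3.9
```

Request:
arm_command([
  {"xyz": [-0.1,-0.8,3],"turn": 0,"jaw": 255},
  {"xyz": [-0.3,-1.6,6],"turn": 0,"jaw": 255},
  {"xyz": [-0.4,-1.95,9.5],"turn": 0,"jaw": 255},
  {"xyz": [-0.4,-1.95,12.5],"turn": 0,"jaw": 255},
  {"xyz": [-0.4,-1.95,14.5],"turn": 0,"jaw": 255},
])

```text
clock: 18.07
position: [0.3746, -0.0973, 0.074]
ee_rot: [-0.059, 3.126, -0.005]
force: [-0.6, 0.7, -0.2]
width: 0.005
```

Request:
arm_command([
  {"xyz": [0,0,0.8],"turn": 0,"jaw": 255},
  {"xyz": [0,0,1],"turn": 0,"jaw": 255},
  {"xyz": [0,0,1],"turn": 0,"jaw": 255},
])

```text
clock: 18.32
position: [0.3753, -0.0967, 0.0635]
ee_rot: [-0.061, 3.128, -0.005]
force: [0.1, -0.4, -0.2]
width: 0.007
```

```bash
python3 -c "
from h import *
plan([.40,-.098,.06],92.1)"
```

```text
t=18.32 pos [ 0.3753 -0.0967  0.0635] yaw 92.24 tilt -0.9999 j [-0.18  0.31  0.36  2.34 -0.22  0.51  1.97] F [ 0.1 -0.4 -0.2] w 0.007
delta cm [-2.45 -0.22  0.38] turn 0.14 rows>=0.6
```

Request:
arm_command([
  {"xyz": [-0.8,0,0.3],"turn": 0,"jaw": 255},
  {"xyz": [-1.6,0,0.5],"turn": 0,"jaw": 255},
  {"xyz": [-2.3,0,0.5],"turn": 0,"jaw": 255},
  {"xyz": [-2.9,0,0.5],"turn": 0,"jaw": 255},
  {"xyz": [-3.5,0,0.5],"turn": 0,"jaw": 255},
])

```text
clock: 18.73
position: [0.4111, -0.0952, 0.0592]
ee_rot: [-0.061, 3.128, -0.005]
force: [-1.9, -0.0, 0.8]
width: 0.007
```

Request:
arm_command([
  {"xyz": [-0.6,0,0],"turn": 0,"jaw": 255},
  {"xyz": [-1.2,0,0],"turn": 0,"jaw": 255},
  {"xyz": [-1.9,0,0],"turn": 0,"jaw": 255},
  {"xyz": [-2.6,0,0],"turn": 0,"jaw": 255},
  {"xyz": [-3.3,0,0],"turn": 0,"jaw": 255},
])

```text
clock: 19.15
position: [0.4446, -0.0939, 0.0596]
ee_rot: [-0.061, 3.128, -0.005]
force: [-1.9, -0.2, -1.1]
width: 0.002
```

```bash
python3 -c "
from h import *
plan([.56,-.098,.06],92.1)
save('scene','scene15.png');save('top','top15.png')"
```

```text
t=19.15 pos [ 0.4446 -0.0939  0.0596] yaw 92.25 tilt -0.9999 j [-0.18  0.4   0.35  2.19 -0.25  0.57  1.96] F [-1.9 -0.2 -1.1] w 0.002
delta cm [-11.52  -0.86   0.11] turn 0.15 rows>=2.8
```

View pics/scene15.png

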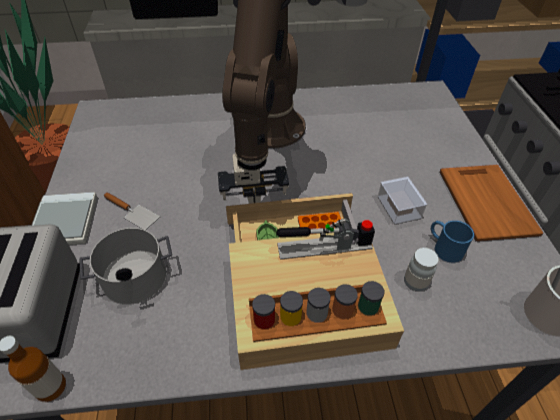

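The drawer slides with about 2 N and the dish rides along. I keep pushing.

Request:
arm_command([
  {"xyz": [-0.8,0,0],"turn": 0,"jaw": 255},
  {"xyz": [-1.6,0,0],"turn": 0,"jaw": 255},
  {"xyz": [-2.4,0,0],"turn": 0,"jaw": 255},
  {"xyz": [-3.2,0,0],"turn": 0,"jaw": 255},
  {"xyz": [-4,0,0],"turn": 0,"jaw": 255},
])

```text
clock: 19.67
position: [0.4869, -0.0923, 0.0605]
ee_rot: [-0.062, 3.126, -0.006]
force: [-1.4, -0.1, -1.5]
width: 0.008
```

Request:
arm_command([
  {"xyz": [-0.8,0,0],"turn": 0,"jaw": 255},
  {"xyz": [-1.6,0,0],"turn": 0,"jaw": 255},
  {"xyz": [-2.4,0,0],"turn": 0,"jaw": 255},
  {"xyz": [-3.2,0,0],"turn": 0,"jaw": 255},
  {"xyz": [-4,0,0],"turn": 0,"jaw": 255},
])

```text
clock: 20.08
position: [0.5276, -0.0907, 0.061]
ee_rot: [-0.062, 3.126, -0.006]
force: [-2.1, -1.0, -0.7]
width: 0.003
```

```bash
python3 -c "
from h import *
plan([.57,-.098,.06],92.1)
save('scene','scene16.png')
a=cv2.imread('pics/scene16.png'); cv2.imwrite('pics/sc16.png',cv2.resize(a[120:300,200:400],None,fx=3.5,fy=3.3,interpolation=cv2.INTER_CUBIC))"
```

```text
t=20.08 pos [ 0.5276 -0.0907  0.061 ] yaw 92.29 tilt -0.9999 j [-0.19  0.5   0.35  2.   -0.27  0.66  1.94] F [-2.1 -1.  -0.7] w 0.003
delta cm [-4.21 -0.9   0.17] turn 0.19 rows>=1.0
```

View pics/sc16.png

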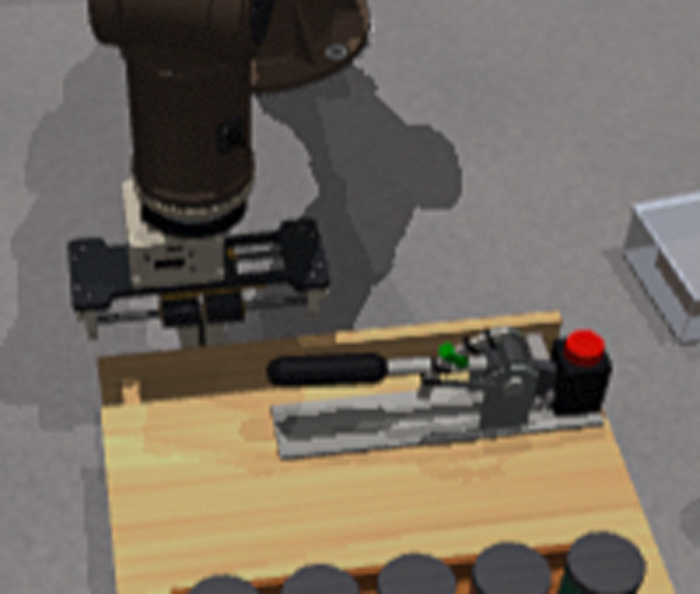

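The drawer stands out by only a few cm now, and the gripper is clear of the lever.

Request:
arm_command([
  {"xyz": [-0.6,0,0],"turn": 0,"jaw": 255},
  {"xyz": [-1.2,0,0],"turn": 0,"jaw": 255},
  {"xyz": [-1.8,0,0],"turn": 0,"jaw": 255},
  {"xyz": [-2.3,0,0],"turn": 0,"jaw": 255},
  {"xyz": [-2.8,0,0],"turn": 0,"jaw": 255},
])

```text
clock: 20.55
position: [0.5581, -0.0893, 0.0618]
ee_rot: [-0.063, 3.124, -0.006]
force: [-2.1, -0.5, -0.9]
width: 0.006
```

Request:
arm_command([
  {"xyz": [-0.3,0,0],"turn": 0,"jaw": 255},
  {"xyz": [-0.6,0,0],"turn": 0,"jaw": 255},
  {"xyz": [-0.9,0,0],"turn": 0,"jaw": 255},
  {"xyz": [-1.2,0,0],"turn": 0,"jaw": 255},
  {"xyz": [-1.4,0,0],"turn": 0,"jaw": 255},
])

```text
clock: 20.97
position: [0.5724, -0.0887, 0.062]
ee_rot: [-0.063, 3.123, -0.006]
force: [-1.3, 0.1, -1.0]
width: 0.003
```

```bash
python3 -c "
from h import *
plan([.58,-.098,.06],92.1)
save('scene','scene17.png')
a=cv2.imread('pics/scene17.png'); cv2.imwrite('pics/sc17.png',cv2.resize(a[120:300,200:400],None,fx=3.5,fy=3.3,interpolation=cv2.INTER_CUBIC))"
```

```text
t=20.97 pos [ 0.5724 -0.0887  0.062 ] yaw 92.33 tilt -0.9998 j [-0.19  0.55  0.35  1.9  -0.27  0.72  1.93] F [-1.3  0.1 -1. ] w 0.003
delta cm [-0.72 -0.96  0.22] turn 0.23 rows>=0.3
```

View pics/sc17.png

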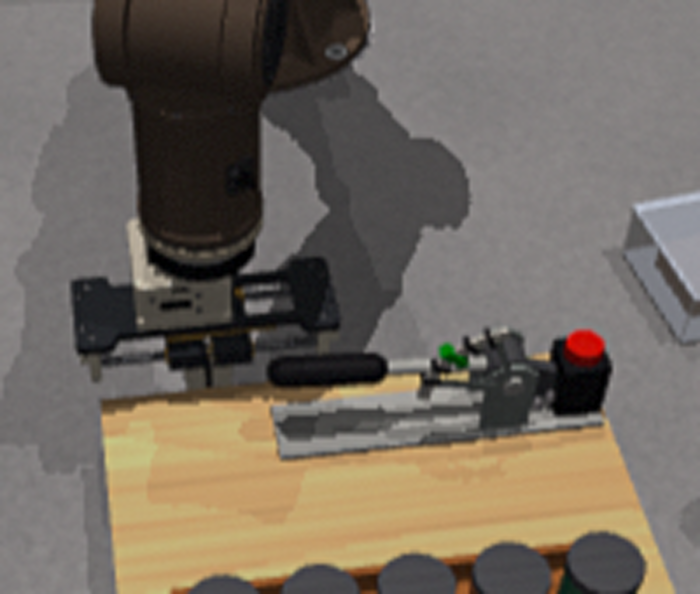

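Nearly home, and the body is clear of the grip. I go on slowly until the force rises.

Request:
arm_command([
  {"xyz": [-0.2,0,0],"turn": 0,"jaw": 255},
  {"xyz": [-0.4,0,0],"turn": 0,"jaw": 255},
  {"xyz": [-0.5,0,0],"turn": 0,"jaw": 255},
])

```text
clock: 21.27
position: [0.5779, -0.0884, 0.0622]
ee_rot: [-0.064, 3.123, -0.006]
force: [-4.5, -0.6, 2.0]
width: 0.007
```

Request:
arm_command([
  {"xyz": [-0.15,0,0],"turn": 0,"jaw": 255},
  {"xyz": [-0.3,0,0],"turn": 0,"jaw": 255},
  {"xyz": [-0.3,0,0],"turn": 0,"jaw": 255},
])

```text
clock: 21.52
position: [0.5779, -0.0884, 0.0619]
ee_rot: [-0.063, 3.129, -0.005]
force: [-11.9, -0.1, 9.2]
width: 0.003
```

Blocked at x=0.578 with the force up to 12 N. I back off and check.

Request:
arm_command([
  {"xyz": [-0.15,0,0],"turn": 0,"jaw": 255},
  {"xyz": [-0.15,0,0],"turn": 0,"jaw": 255},
  {"xyz": [0.5,0,0],"turn": 0,"jaw": 255},
  {"xyz": [1.5,0,0],"turn": 0,"jaw": 255},
  {"xyz": [3.5,0,0],"turn": 0,"jaw": 255},
])

```text
clock: 21.93
position: [0.5445, -0.0897, 0.0618]
ee_rot: [-0.064, 3.125, -0.006]
force: [-0.1, -0.4, 0.1]
width: 0.001
```

Request:
arm_command([
  {"xyz": [2.5,0,-0.5],"turn": 0,"jaw": 255},
  {"xyz": [5,0,-2],"turn": 0,"jaw": 255},
  {"xyz": [8,0,-4.5],"turn": 0,"jaw": 255},
  {"xyz": [11,0,-7],"turn": 0,"jaw": 255},
  {"xyz": [13,0,-9],"turn": 0,"jaw": 255},
])

```text
clock: 22.35
position: [0.41, -0.0951, 0.1505]
ee_rot: [-0.063, 3.126, -0.005]
force: [0.5, 1.3, 0.3]
width: 0.006
```

Run:
```python
from h import *
plan([.4,-.098,.2],92.1)
for n in ('top','scene'):
    im=save(n,n+'18.png');P=cloud(im)
    m=(abs(P[...,2]-.08)<.004)&(P[...,0]>.5)&(P[...,0]<.62)&(P[...,1]>-.165)&(P[...,1]<.19)
    q=P[m]; c=(q-np.array([.597,.0145,0])); x=c@ex; print(n,m.sum(),'panel top cab x pct',np.percentile(x,[5,25,50,75,95]).round(4))
    V=im['frame'].max(-1); m=(V<60)&(P[...,2]>.15)&(P[...,2]<.2)&(abs(P[...,0]-.64)<.04)&(P[...,1]>-.06)&(P[...,1]<.04);print('grip z',np.percentile(P[m][:,2],[5,50,95]))
a=cv2.imread('pics/top18.png'); b=cv2.imread('pics/scene18.png')
cv2.imwrite('pics/f18.png',np.hstack([cv2.resize(a[90:290,180:340],(320,400)),cv2.resize(b[150:350,200:400],(400,400))]))
```

```text
t=22.35 pos [ 0.41   -0.0951  0.1505] yaw 92.30 tilt -0.9999 j [-0.27  0.19  0.44  2.18 -0.11  0.78  1.85] F [0.5 1.3 0.3] w 0.006
delta cm [ 0.94 -0.27 -4.96] turn 0.20 rows>=1.2
top 538 panel top cab x pct [-0.0099 -0.0074 -0.004  -0.0007  0.0019]
grip z [0.16428969 0.17331383 0.17854304]
scene 47 panel top cab x pct [-0.0111 -0.0101 -0.0087 -0.0074 -0.0061]
grip z [0.16388372 0.1715476  0.17773539]
```

View pics/f18.png

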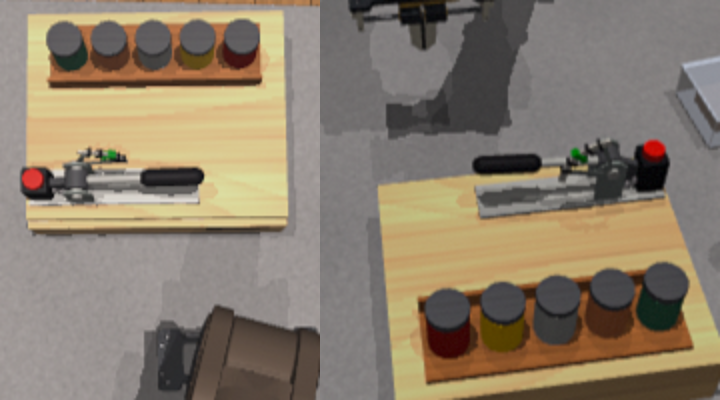

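View pics/top18.png

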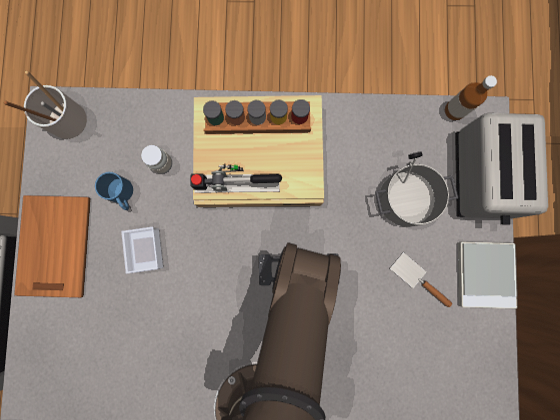

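The drawer is closed flush, with the panel's outer face about 12 mm ahead of the cabinet, which is the panel's own thickness. The lever is down and the bystanders are where they were. I settle the arm and hand in.

Request:
arm_command([
  {"xyz": [0,0,-1],"turn": 0,"jaw": 255},
  {"xyz": [0,0,-1],"turn": 0,"jaw": 255},
  {"xyz": [0,0,-1],"turn": 0,"jaw": 255},
])

```text
clock: 22.7
position: [0.4117, -0.095, 0.1621]
ee_rot: [-0.062, 3.12, -0.003]
force: [0.4, 0.7, 0.5]
width: 0.003
```

```bash
python3 -c "
from cell import *
o=observe();print(o['clock'],o['force'],o['dq'].max() if hasattr(o['dq'],'max') else o['dq']);print(sign_off())"
```

```text
22.7 [0.39954068 0.73200288 0.47049571] 0.023633312228600187
the job is handed in; nothing more can be done
None
```

The job is done in the order asked and handed in at 22.7 s; no verdict was reported.

- **Lever:** I pulled it to about 0.76 rad and let go. It then measured 0.65–0.67 rad from the slope of the grip, which is notch 3 (0.64).
- **Dish:** I gripped it at 24 N and set it upright on the bare floor beside the mold. Touchdown read about 13 N at its peak, and I eased off before opening. Pictures afterwards showed it flat and clear of the mold and the walls. It was still in place partway through the push, but I could not see it once the drawer was closed.
- **Release:** I held the button down for over 1 s. The lever dropped fully, with its grip back at the same place and height as at the start.
- **Drawer:** I pushed on the plate with about 2 N until it stopped, then up to 12 N against the stop. The panel now stands about 12 mm ahead of the cabinet front, which is its own thickness, so it is fully home.

In the last top view the pot, acrylic box, mug, jar and spatula had not moved, and the robot was touching nothing. The two camera views disagreed by about 3 mm on the dish's position before the grasp. I used the point between them, and the dish sat centred in the gripper.

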